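Make up two caster kits on pocketed kit boards

ROBOT

A 6-joint arm with a two-finger parallel gripper is mounted at the origin on a cart in front of the work surface, level with it; the furniture and walls round the work are solid. World frame = base frame: x ahead of the robot, y to its left, z up, the work surface at z = 0. Lengths are in m, angles in rad, forces in N, time in s.
With the tool pointing down it reaches from about 0.3 to 1 m from the base axis. Payload 5.1 kg.
Tool frame: the origin (TCP) lies midway between the tips of the shut fingers; the grasp point (between the pads) lies 19 mm behind it; z points along the fingers, y is the direction in which the jaws open and shut (so a half turn about z gives the same grasp; the last joint's range is limited). The gripper opens to 95 mm and grips with 3 to 60 N. Pads are 20 mm wide; open, the fingers measure 119 mm over their backs; the gripper's body (75 mm by 180 mm) begins 59 mm behind the grasp point.
Start: joints at [-1.319, 0.124, 1.65, -0, 1.367, -0.083], TCP at [0.214, -0.614, 0.215] pointing down, gripper open.
Joint ranges: [-2.61, 2.61], [-1.02, 2.33], [0.03, 2.71], [-1.35, 4.49], [0.32, 2.68], [-2.91, 2.91]. Speed limits (rad/s): [2.57, 2.57, 3.14, 3.14, 3.14, 3.14].

INTERFACE

Orientations are given as [roll, pitch, yaw] about the fixed x, y, z axes, in that order (R = Rz(yaw) Ry(pitch) Rx(roll)).
In Python, from cell import r gives the robot as it stands.
- The arm moves only by the tool drive_tool, never from a script. Its argument "rows" is a list of rows, each a list of 2 entries, a list of its own where there are three numbers: the shift along the tool's x, y, z scaled (see below), then the turn, a rotation vector about the tool's x, y, z scaled (see below). A call has exactly 5 rows; each row is the pose to reach, as a shift and turn from the pose measured when the call began, along the tool's axes at that moment; what a row does not reach only later rows make up. The controller multiplies each number of a shift by 150 mm and each number of a turn by 120 degrees. A row lasts 1/12 s, in which the tool goes at most 41.7 mm and 7.16 degrees, less where a joint would pass 70% of its speed; a pose out of reach is approached as far as the arm can. A call with a number of a shift or a turn outside -1 to 1 is refused whole. A call with a gripper value outside its range is refused whole. "fingers" is the opening, from 0 (shut) to 1 (fully open), set as the call begins (left out, the last holds). The fingers move at their own pace and stop on an object; "newtons" is the grip in N (left out, the last holds). Time passes only in rows, so rows that repeat a pose let the fingers close, or fill a call up. It gives the time, the measured TCP pose, the force and the opening at its end, in the units of the state.
- r.state(): the state, without advancing time (a new reading comes with each control period).
- r.capture(name): name is "scene" or "top" or "wrist"; returns a dict with "img" (480x640x3 uint8, blue, green, red), "K" (3x3 intrinsics, pixels), "T" (4x4, takes a point from camera to world coordinates); the wrist camera has in their place "hand_eye" (4x4, takes a point from camera to tool coordinates, whose origin is the TCP and whose axes are the flange's). Camera axes: x right, y down, z forward; pixel columns grow to the right and rows downward; lengths in m; the calibration is good to about 2 mm. A picture is of the moment at which its call begins: read the wrist's pose just before it. There is no depth.
- r.hand_in(): hands the job in, once; it reports no verdict.
The state is a dict: "time": time; "q": joint angles; "qd": joint speeds; "effort": joint torques, N m; "tool_pos": TCP position; "ee_rot": TCP orientation; "force": force on the tool from outside, world axes, zero at the start; "wrist_torque": the same for the moment, N m; "gripper_width": finger opening in m.
Only numpy, scipy, OpenCV 4.12 (cv2) and the standard library are available. Lean on these libraries where they do the work, as an engineer would, in place of code of your own. Each camera call takes 0.05 s, during which the arm holds its last target. There are 200 camera calls.

TASK

Make up the two kits from the stock on the table. On the board with the long narrow pocket lay one caster wheel in the round pocket and the wooden bit block, bits up, in the long one; on the board with the square pocket lay the other two wheels squarely stacked flat in the round pocket and the PVC tee, lying flat as it does now, in the square one. Everything should sit flat within its pocket, and the spanner and marker stay where they are.

Things in the scene. Friction and masses are not known exactly. Their poses are not given: they have to be found in the camera images.
- slot_board: Fixed plywood kit board, 206 (its x) x 130 (y) x 10 mm thick, lying flat. Origin: centre of the underside; x runs from the round pocket to the other, roughly to the robot's left; z up. Both pockets are 5 mm deep, floors 5 mm above the origin: a round one, 91 mm across, at x = -48 mm, y = 0; a long narrow one, 57 mm (x) by 117 mm (y), centred at x = +62 mm, y = 0.
- square_board: Fixed plywood kit board, 206 (its x) x 130 (y) x 10 mm thick, lying flat. Origin: centre of the underside; x runs from the round pocket to the other, roughly to the robot's left; z up. Both pockets are 5 mm deep, floors 5 mm above the origin: a round one, 91 mm across, at x = -48 mm, y = 0; a square one, 85 by 85 mm, centred at x = +51 mm, y = 0.
- wheel_a: One of three alike dark caster wheels, a flat disc 68 mm in diameter, lying flat; 17 mm thick at the hub, 15 mm at the rim and where another one rests on it. About 30 g. Origin: centre of the underside, z up. Grip across the rim; its left and right sides (world y) are free, while other stock may lie near it ahead and behind (x).
- wheel_b: One of three alike dark caster wheels, a flat disc 68 mm in diameter, lying flat; 17 mm thick at the hub, 15 mm at the rim and where another one rests on it. About 30 g. Origin: centre of the underside, z up. Grip across the rim; its left and right sides (world y) are free, while other stock may lie near it ahead and behind (x).
- wheel_c: One of three alike dark caster wheels, a flat disc 68 mm in diameter, lying flat; 17 mm thick at the hub, 15 mm at the rim and where another one rests on it. About 30 g. Origin: centre of the underside, z up. Grip across the rim; its left and right sides (world y) are free, while other stock may lie near it ahead and behind (x).
- bit_block: Wooden block with upright steel screw bits on top: block 36 mm (its x) x 100 mm (its y) x 26 mm high, 56 mm high with the bits. About 0.12 kg. Origin: centre of the underside, z up. Starts with its y roughly along world x. Grip the wood across its 36 mm. Fixed beside the stock in the world frame: a clamp jig (x 0.27 to 0.55, y -0.04 to 0.06 m, up to 82 mm high) and a pipe rack (y below -0.235 m, 40 mm high).
- pvc_tee: White PVC pipe tee lying flat, 68 mm (its x, along the straight run) x 59 mm (its y; the side branch points to -y) x 42 mm high. About 45 g. Origin: centre of the bounding rectangle, on the underside, z up. Grip it at mid length across its 59 mm (y), from the back of the run to the mouth of the branch.
- spanner: Steel open-ended spanner, 34 x 193 x 6 mm, lying beyond the stock; must stay. Origin: centre of the underside; long axis y.
- marker: White and black felt marker, 21 x 128 x 20 mm, lying at the back; must stay. Origin: centre of the underside; long axis y.
Not all that is in view belongs to the job. What is shaped like the wheel_a but pink is not meant.

How it is judged:
At the end, for the whole second after the job is handed in: Long-pocket board: one wheel in the round, bit block in the long pocket. Square-pocket board: two wheels stacked in the round, tee in the square pocket. All flat (0.1 rad), seated within 3 mm, centred within 14 mm (tee 15, upper wheel 18), at rest; spanner, marker moved under 30 mm (((x of wheel_a in the frame of slot_board between -0.062 and -0.034 m and y of wheel_a in the frame of slot_board between -0.014 and 0.014 m and z of wheel_a in the frame of slot_board between 0.002 and 0.008 m and angle between wheel_a's own z axis and vertical below 0.1 rad) or (x of wheel_b in the frame of slot_board between -0.062 and -0.034 m and y of wheel_b in the frame of slot_board between -0.014 and 0.014 m and z of wheel_b in the frame of slot_board between 0.002 and 0.008 m and angle between wheel_b's own z axis and vertical below 0.1 rad) or (x of wheel_c in the frame of slot_board between -0.062 and -0.034 m and y of wheel_c in the frame of slot_board between -0.014 and 0.014 m and z of wheel_c in the frame of slot_board between 0.002 and 0.008 m and angle between wheel_c's own z axis and vertical below 0.1 rad)) and ((x of wheel_a in the frame of square_board between -0.062 and -0.034 m and y of wheel_a in the frame of square_board between -0.014 and 0.014 m and z of wheel_a in the frame of square_board between 0.002 and 0.008 m and angle between wheel_a's own z axis and vertical below 0.1 rad) or (x of wheel_b in the frame of square_board between -0.062 and -0.034 m and y of wheel_b in the frame of square_board between -0.014 and 0.014 m and z of wheel_b in the frame of square_board between 0.002 and 0.008 m and angle between wheel_b's own z axis and vertical below 0.1 rad) or (x of wheel_c in the frame of square_board between -0.062 and -0.034 m and y of wheel_c in the frame of square_board between -0.014 and 0.014 m and z of wheel_c in the frame of square_board between 0.002 and 0.008 m and angle between wheel_c's own z axis and vertical below 0.1 rad)) and ((x of wheel_a in the frame of square_board between -0.066 and -0.03 m and y of wheel_a in the frame of square_board between -0.018 and 0.018 m and z of wheel_a in the frame of square_board between 0.016 and 0.025 m and angle between wheel_a's own z axis and vertical below 0.1 rad) or (x of wheel_b in the frame of square_board between -0.066 and -0.03 m and y of wheel_b in the frame of square_board between -0.018 and 0.018 m and z of wheel_b in the frame of square_board between 0.016 and 0.025 m and angle between wheel_b's own z axis and vertical below 0.1 rad) or (x of wheel_c in the frame of square_board between -0.066 and -0.03 m and y of wheel_c in the frame of square_board between -0.018 and 0.018 m and z of wheel_c in the frame of square_board between 0.016 and 0.025 m and angle between wheel_c's own z axis and vertical below 0.1 rad)) and x of bit_block in the frame of slot_board between 0.048 and 0.076 m and y of bit_block in the frame of slot_board between -0.014 and 0.014 m and z of bit_block in the frame of slot_board between 0.002 and 0.008 m and angle between each of bit_block, pvc_tee's own z axis and vertical below 0.1 rad and x of pvc_tee in the frame of square_board between 0.036 and 0.066 m and y of pvc_tee in the frame of square_board between -0.015 and 0.015 m and z of pvc_tee in the frame of square_board between 0.002 and 0.008 m and linear speed of each of wheel_a, wheel_b, wheel_c, bit_block, pvc_tee below 0.02 m/s and not (distance of spanner from where it was at the start of the episode above 0.03 m) and not (distance of marker from where it was at the start of the episode above 0.03 m)); the robot touches nothing.
It fails at once if The spanner is shifted by more than 30 mm (distance of spanner from where it was at the start of the episode above 0.03 m).
It fails at once if The marker is shifted by more than 30 mm (distance of marker from where it was at the start of the episode above 0.03 m).
It also fails if it takes over 115 s, if anything falls off the work surface, if the arm or the gripper's body presses on something with over 40 N, if the wrist force passes 120 N, or if a joint passes its speed limit or range.

## Working session

There is one attempt and no reset: what is moved stays moved. The work goes in short steps, Python scripts to look and compute and a tool call to move; the robot and the scene stay as the last step left them, time stands still between calls to the robot, and variables do not carry over. Pictures are saved under pics/ and viewed, about 12 in all and at most 16, crops included, and the job is handed in when it is done.

Besides the shell and the picture viewer there is one more tool, called after ">>>" by a JSON object that holds its "name" and its "arguments". drive_tool: Moves the arm, as the interface text tells. Shifts and turns lie within -1 to 1; 1 stands for 150 mm of shift or 120 degrees of turn. Its arguments: {"type":"object","properties":{"rows":{"type":"array","items":{"type":"array"}},"fingers":{"type":"number"},"newtons":{"type":"number"}},"required":["rows"]}

```bash
mkdir -p pics; ls
python3 - <<'E'
from cell import r
import cv2,numpy as np,pickle
s=r.state();print({k:np.round(v,3).tolist() for k,v in s.items()})
d={}
for n in("scene","top"):
    c=r.capture(n);d[n]=c;cv2.imwrite(f"pics/{n}0.png",c["img"]);print(n,np.round(c["K"],1).tolist(),np.round(c["T"],3).tolist())
pickle.dump(d,open("cap0.pkl","wb"))
E
```

```text
pics
{'time': 0.0, 'q': [-1.319, 0.124, 1.652, -0.0, 1.367, -0.083], 'qd': [0.0, 0.001, 0.001, -0.001, -0.001, 0.002], 'effort': [-0.003, -41.761, -35.993, 0.077, 0.049, -0.0], 'tool_pos': [0.213, -0.613, 0.213], 'ee_rot': [-3.14, -0.0, 0.335], 'force': [-0.43, -0.061, 0.535], 'wrist_torque': [0.036, 0.005, 0.031], 'gripper_width': 0.095}
scene [[459.6, 0.0, 318.4], [0.0, 459.6, 238.8], [0.0, 0.0, 1.0]] [[-0.663, -0.57, 0.485, -0.003], [-0.748, 0.504, -0.431, 0.693], [0.001, -0.649, -0.761, 0.977], [0.0, 0.0, 0.0, 1.0]]
top [[503.1, 0.0, 320.6], [0.0, 503.1, 235.2], [0.0, 0.0, 1.0]] [[0.024, -0.995, 0.098, 0.491], [-1.0, -0.025, -0.009, 0.169], [0.012, -0.098, -0.995, 1.151], [0.0, 0.0, 0.0, 1.0]]
```

View pics/top0.png

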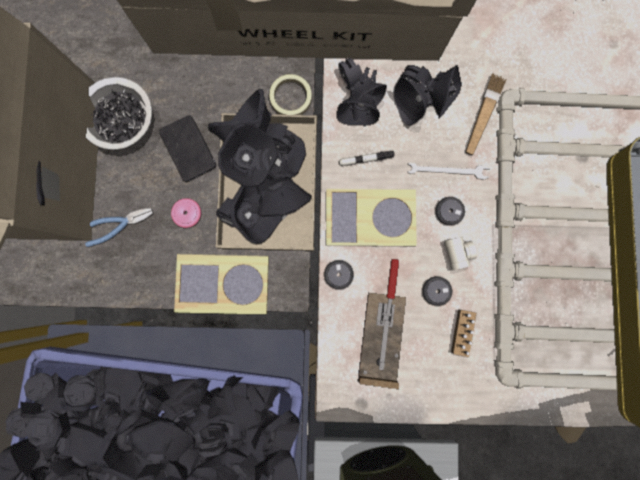

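View pics/scene0.png

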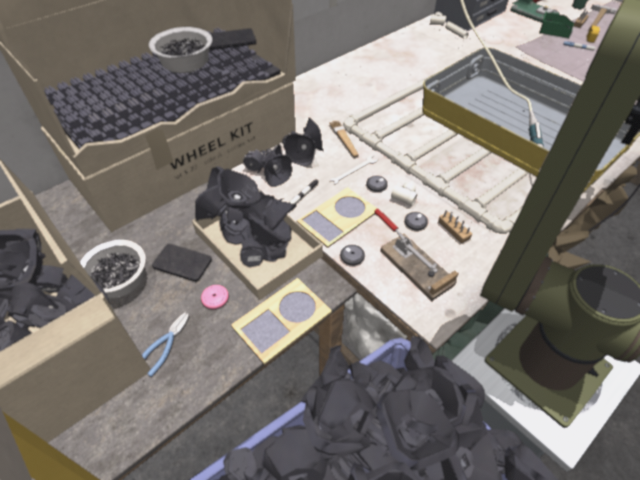

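The top view shows three dark wheels at (450,210), (437,291) and (339,274). The tee is at (458,252), the bit block at (464,333), the slot board at (371,218) and the square board at (221,284). The pink disc at (186,213) is the decoy. I'll measure these next and confirm in an enlarged crop.

```bash
cat > h.py <<'E'
import cv2,numpy as np
def cast(c,px,z,T=None):
    T=c["T"] if T is None else T
    d=T[:3,:3]@np.linalg.inv(c["K"])@np.array([px[0],px[1],1.]);o=T[:3,3]
    return o+d*(z-o[2])/d[2]
def proj(c,p):
    q=c["K"]@(np.linalg.inv(c["T"])@np.append(p,1))[:3]; return q[:2]/q[2]
E
python3 - <<'E'
import pickle,cv2,numpy as np
from h import *
d=pickle.load(open("cap0.pkl","rb"))
c=d["top"];im=c["img"];hsv=cv2.cvtColor(im,cv2.COLOR_BGR2HSV)
# boards
m=cv2.inRange(hsv,(20,60,120),(35,255,255));m=cv2.morphologyEx(m,cv2.MORPH_CLOSE,np.ones((3,3)))
cs,h=cv2.findContours(m,cv2.RETR_CCOMP,cv2.CHAIN_APPROX_NONE)
for i,k in enumerate(cs):
    a=cv2.contourArea(k)
    if a<400: continue
    x,y=k[:,0].mean(0)
    if not(150<x<430 and 150<y<330): continue
    par=h[0][i][3]
    w=np.array([cast(c,p[0],.01 if par<0 else .0075)[:2] for p in k],np.float32)
    b=cv2.minAreaRect(w);print("board" if par<0 else " pocket",(int(x),int(y)),np.round(b[0],4),np.round(b[1],4),round(b[2],1))
# wheels
for (u,v) in((450,210),(437,291),(339,274)):
    x0,y0=u-24,v-24;g=im[y0:y0+48,x0:x0+48].max(2);mm=(g<100).astype(np.uint8)
    k=max(cv2.findContours(mm,0,1)[0],key=cv2.contourArea);k=cv2.convexHull(k)
    w=np.array([cast(c,p[0]+[x0,y0],.0085)[:2] for p in k],np.float32);e=cv2.minEnclosingCircle(w);print("wheel",(u,v),np.round(e[0],4),round(e[1],4))
cr=cv2.resize(im[180:370,325:485],None,fx=3.15,fy=3.15,interpolation=cv2.INTER_CUBIC)
cv2.imwrite("pics/crop1.png",cr)
E
```

```text
board (228, 302) [0.4706 0.3792] [0.0939 0.2078] 1.3
board (212, 263) [0.5165 0.3803] [0.0788 0.2061] 1.4
board (377, 228) [0.6314 0.0095] [0.1378 0.0875] 87.2
board (367, 205) [0.6528 0.0447] [0.1177 0.2043] 1.5
wheel (450, 210) [ 0.6679 -0.1368] 0.0338
wheel (437, 291) [ 0.4841 -0.1068] 0.0339
wheel (339, 274) [0.5163 0.1161] 0.033
```

View pics/crop1.png

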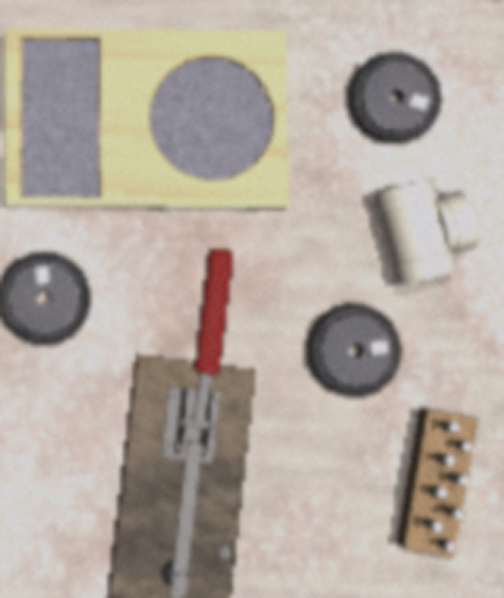

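The crop confirms three dark wheels, at crop (393,98), (353,350) and (43,298). All three fit the description, and the only other disc is pink. The tee's branch points to world -y, at crop (425,235), and the bit block is at (440,482). Now I'll measure the boards, the block and the tee.

```bash
cat >> h.py <<'E'
def go(x,y,z,yaw=0.,s=None):
    "whole shift (units of 150 mm, tool axes) and turn (units of 120 deg) from the present pose to a tool-down pose"
    from cell import r
    from scipy.spatial.transform import Rotation as R
    s=s or r.state();R0=R.from_euler("xyz",s["ee_rot"]);R1=R.from_euler("xyz",[np.pi,0,yaw])
    return np.round(R0.inv().apply(np.array([x,y,z])-s["tool_pos"])/.15,3).tolist(),np.round((R0.inv()*R1).as_rotvec()/np.radians(120),3).tolist()
E
python3 - <<'E'
import pickle
from h import *
d=pickle.load(open("cap0.pkl","rb"))
c=d["top"];im=c["img"];hsv=cv2.cvtColor(im,cv2.COLOR_BGR2HSV)
yel=cv2.inRange(hsv,(18,50,110),(38,255,255))
for n,(x0,y0,x1,y1) in dict(slot=(322,184,422,252),square=(168,246,274,320)).items():
    m=np.zeros_like(yel);m[y0:y1,x0:x1]=yel[y0:y1,x0:x1]
    pts=cv2.convexHull(cv2.findNonZero(m))
    b=cv2.minAreaRect(np.array([cast(c,p[0],.01)[:2] for p in pts],np.float32));print(n,np.round(b[0],4),np.round(b[1],4),round(b[2],2))
    inner=np.zeros_like(m);cv2.fillConvexPoly(inner,pts,255);inner[m>0]=0;inner=cv2.morphologyEx(inner,cv2.MORPH_OPEN,np.ones((5,5)))
    for k in cv2.findContours(inner,0,1)[0]:
        if cv2.contourArea(k)<300: continue
        w=np.array([cast(c,p[0],.0075)[:2] for p in k],np.float32);b=cv2.minAreaRect(w);print("  pocket",np.round(b[0],4),np.round(b[1],4),round(b[2],1))
m=cv2.inRange(hsv,(8,70,60),(20,255,255));mm=np.zeros_like(m);mm[305:362,448:482]=m[305:362,448:482]
k=cv2.findNonZero(cv2.morphologyEx(mm,cv2.MORPH_OPEN,np.ones((2,2))))
b=cv2.minAreaRect(np.array([cast(c,p[0],.026)[:2] for p in k],np.float32));print("block",np.round(b[0],4),np.round(b[1],4),round(b[2],1))
f=lambda a,z:cast(c,(325+a[0]/3.15,180+a[1]/3.15),z)
a,e,mth,bk=[f(p,.021) for p in((405,184),(425,281),(475,219),(390,240))]
print("tee ends",a[:2],e[:2],"len",np.linalg.norm(a-e),"mouth",mth[:2],"back",bk[:2],"w",np.linalg.norm(mth-bk))
print("tee x-axis yaw",np.degrees(np.arctan2((a-e)[1],(a-e)[0])),"branch",np.degrees(np.arctan2((bk-mth)[1],(bk-mth)[0]))-90,"centre",(mth+bk)/2)
print(go(.575,-.15,.25))
s=d["scene"];I=s["img"]
cv2.imwrite("pics/crop2.png",cv2.resize(I[160:310,180:380],None,fx=4,fy=4,interpolation=cv2.INTER_CUBIC))
for x,y,z in((.6,.2,.09),(.65,.2,.09),(.7,.2,.09)):print((proj(s,(x,y,z))-[180,160])*4,proj(c,(x,y,z)))
E
```

```text
slot [0.6495 0.044 ] [0.1293 0.2053] 1.31
  pocket [ 0.6508 -0.0049] [0.0882 0.0874] 0.8
  pocket [0.6481 0.1052] [0.1158 0.0553] 1.2
square [0.4991 0.3738] [0.1506 0.2203] 1.33
  pocket [0.4885 0.3316] [0.0876 0.0881] 1.4
  pocket [0.4884 0.4299] [0.0831 0.0848] 1.3
  pocket [0.5657 0.3491] [0.1639 0.0224] 89.6
block [ 0.3918 -0.1659] [0.0365 0.0977] 79.9
tee ends [ 0.60344258 -0.14282489] [ 0.53422968 -0.15699672] len 0.07064888800942148 mouth [ 0.57949076 -0.1931024 ] back [ 0.56291719 -0.13197496] w 0.06333440617618954
tee x-axis yaw 11.571766281721999 branch 15.169981731342645 centre [ 0.57120397 -0.16253868  0.021     ]
([3.292, -2.126, -0.239], [-0.001, 0.0, 0.16])
[503.44534653 289.1974323 ] [301.16439953 233.01347444]
[453.8195325  246.19443169] [301.81519461 209.654078  ]
[406.15376147 204.88989651] [302.46003397 186.50845397]
```

View pics/crop2.png

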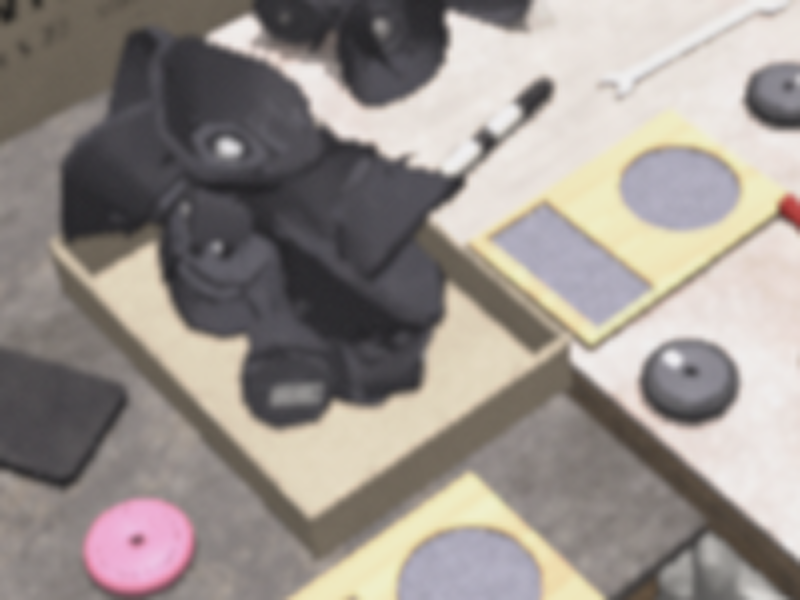

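Measured positions (m):
- **Slot board pockets:** round (0.651,-0.005), long (0.648,0.105).
- **Square board pockets:** round (0.4885,0.3315), square (0.4885,0.430), yaw about 1.3°.
- **Stock:** bit block (0.392,-0.166), tee about (0.571,-0.16) at yaw 12-15°.

The crop shows a black fan part overhanging the tray edge at crop (462,180), so I'll need to watch it when placing the block. The first move goes over the tee.

>>> {"name": "drive_tool", "arguments": {"rows": [[[0.2,-0.13,-0.02],[0,0,0]],[[0.4,-0.26,-0.03],[0,0,0]],[[0.6,-0.4,-0.04],[0,0,0]],[[0.8,-0.52,-0.05],[0,0,0]],[[0.98,-0.63,-0.06],[0,0,0]]], "fingers": 1, "newtons": 25}}

```text
time: 0.52
tool_pos: [0.3219, -0.4739, 0.2221]
ee_rot: [-3.139, -0.0, 0.335]
force: [1.0, -0.1, -0.2]
gripper_width: 0.0952
```

>>> {"name": "drive_tool", "arguments": {"rows": [[[0.2,-0.13,-0.02],[0,0,0]],[[0.4,-0.26,-0.03],[0,0,0]],[[0.6,-0.4,-0.04],[0,0,0]],[[0.8,-0.52,-0.05],[0,0,0]],[[0.98,-0.63,-0.06],[0,0,0]]]}}

```text
time: 0.93
tool_pos: [0.4305, -0.3344, 0.2311]
ee_rot: [-3.138, -0.0, 0.335]
force: [0.5, -0.7, -1.0]
gripper_width: 0.0948
```

>>> {"name": "drive_tool", "arguments": {"rows": [[[0.2,-0.13,-0.02],[0,0,0]],[[0.4,-0.26,-0.03],[0,0,0]],[[0.6,-0.4,-0.04],[0,0,0]],[[0.8,-0.52,-0.05],[0,0,0]],[[0.9,-0.58,-0.06],[0,0,0]]]}}

```text
time: 1.35
tool_pos: [0.5308, -0.2047, 0.24]
ee_rot: [-3.137, -0.001, 0.338]
force: [-0.4, -0.1, -0.2]
gripper_width: 0.095
```

Run:
```python
from cell import r
from h import *
import pickle
s=r.state();print(s["time"],s["tool_pos"],s["ee_rot"],s["force"]);print(go(.571,-.161,.2,.227))
d=pickle.load(open("cap0.pkl","rb"));t,sc=d["top"],d["scene"]
# fan tip: rays from two views
A=cast(t,(312,203),0);B=cast(sc,(295.5,205),0)
o1,o2=t["T"][:3,3],sc["T"][:3,3];u,v=A-o1,B-o2
l=np.linalg.lstsq(np.c_[u,-v],o2-o1,rcond=None)[0];print("fan tip",o1+l[0]*u,o2+l[1]*v)
```

```text
1.35 [ 0.53075471 -0.20466493  0.24003091] [-3.13678791e+00 -5.94643987e-04  3.37896335e-01] [-0.38545596 -0.06659966 -0.18661327]
([0.349, -0.184, 0.268], [-0.002, -0.0, 0.053])
fan tip [0.65836255 0.17831529 0.12982715] [0.66154126 0.18153587 0.13037805]
```

The scene view should now show the gripper, so I can see which way its 180 mm body runs. I'll take wrist and scene pictures together once I'm above the tee.

>>> {"name": "drive_tool", "arguments": {"rows": [[[0.1,-0.05,0.08],[0,0,0.02]],[[0.2,-0.1,0.16],[0,0,0.05]],[[0.3,-0.16,0.22],[0,0,0.053]],[[0.35,-0.18,0.27],[0,0,0.053]],[[0.35,-0.18,0.27],[0,0,0.053]]]}}

```text
time: 1.77
tool_pos: [0.5708, -0.1601, 0.197]
ee_rot: [-3.134, 0.003, 0.229]
force: [-0.5, -0.5, -0.8]
gripper_width: 0.0953
```

```bash
cat >> h.py <<'E'
def wrist():
    from cell import r
    from scipy.spatial.transform import Rotation as R
    s=r.state();c=r.capture("wrist");T=np.eye(4);T[:3,:3]=R.from_euler("xyz",s["ee_rot"]).as_matrix();T[:3,3]=s["tool_pos"]
    c["T"]=T@c["hand_eye"];return c,s
E
python3 - <<'E'
from cell import r
from h import *
import pickle
c,s=wrist();pickle.dump(c,open("w1.pkl","wb"));print(s["tool_pos"],s["ee_rot"],np.round(c["T"],3).tolist(),np.round(c["K"],0).tolist())
I=r.capture("scene")["img"]
a=cv2.resize(c["img"],(640,480));b=cv2.resize(I[60:300,260:420],(320,480))
cv2.imwrite("pics/w1.png",cv2.resize(np.hstack([a,b]),(800,400)))
E
```

```text
[ 0.57079897 -0.16012118  0.19697114] [-3.13427963  0.00346229  0.22931133] [[0.228, -0.942, -0.246, 0.639], [-0.974, -0.222, -0.051, -0.145], [-0.007, 0.251, -0.968, 0.368], [0.0, 0.0, 0.0, 1.0]] [[394.0, 0.0, 317.0], [0.0, 394.0, 243.0], [0.0, 0.0, 1.0]]
```

View pics/w1.png

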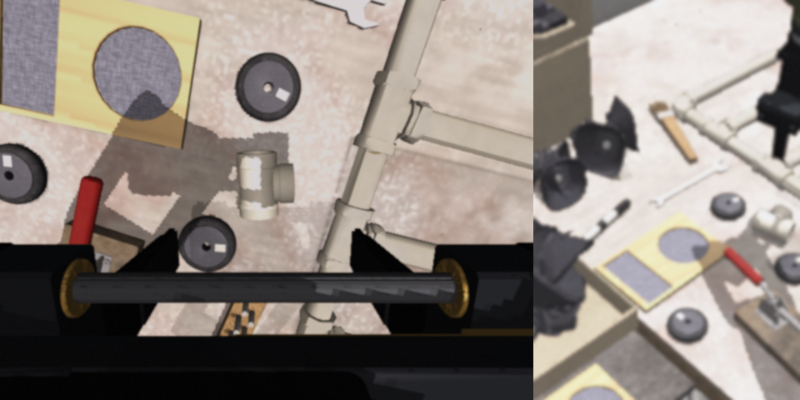

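The wrist view shows the tee with its back edge at (286,222), mouth at (353,220) and run ends at about (307,181) and (311,263) in full-size pixels. It is aligned with the tool, and the gripper's long side lies along the jaws.

Run:
```python
from h import *
import pickle
c=pickle.load(open("w1.pkl","rb"))
f=lambda u,v,z=.021:cast(c,(u,v),z)[:2]
b,m,a,e=f(286,222),f(353,220),f(307,183),f(311,262)
print("back",b,"mouth",m,np.linalg.norm(b-m),"mid",(b+m)/2,"ends",a,e,np.linalg.norm(a-e),(a+e)/2)
print("yaw from y",np.degrees(np.arctan2(*(b-m)[::-1]))-90,"from x",np.degrees(np.arctan2(*(a-e)[::-1])))
# wheels, same view
g=c["img"].max(2)
for u,v in((321,104),(249,292)):
    k=np.argwhere(g[v-40:v+40,u-40:u+40]<95)[:,::-1]+[u-40,v-40];k=k[np.hypot(*(k-[u,v]).T)<42].astype(np.float32)
    (x,y),R=cv2.minEnclosingCircle(k);print((u,v),f(x,y,.0085),R)
for p in((.6508,-.0049,.0075),(.668,-.137,.0085),(.484,-.107,.0085)):print(p,np.round(proj(c,p)/1.2,0))
print(go(.571,-.162,.008,.235))
```

```text
back [ 0.56332041 -0.13117142] mouth [ 0.57883985 -0.18916163] 0.060030972179199706 mid [ 0.57108013 -0.16016652] ends [ 0.60151132 -0.14180948] [ 0.53190905 -0.16139628] 0.07230573441369209 [ 0.56671019 -0.15160288]
yaw from y 14.982491148332159 from x 15.717148491558673
(321, 104) [ 0.66906645 -0.13888706] 40.684547424316406
(249, 292) [ 0.48433863 -0.11007679] 41.83723068237305
(0.6508, -0.0049, 0.0075) [137.  74.]
(0.668, -0.137, 0.0085) [266.  87.]
(0.484, -0.107, 0.0085) [205. 243.]
([0.002, 0.008, 1.275], [-0.002, 0.001, -0.004])
```

>>> {"name": "drive_tool", "arguments": {"rows": [[[0,0,0.2],[0,0,-0.016]],[[0,0,0.4],[0,0,-0.016]],[[0,0,0.6],[0,0,-0.016]],[[0,0,0.8],[0,0,-0.016]],[[-0.005,0.002,0.85],[0,0,-0.016]]]}}

```text
time: 2.28
tool_pos: [0.5664, -0.1615, 0.0671]
ee_rot: [-3.132, 0.007, 0.26]
force: [-1.3, 1.1, -2.3]
gripper_width: 0.0949
```

Run:
```python
from h import *
from cell import r
print(r.state()["tool_pos"],go(.5698,-.1605,.010,.262))
```

```text
[ 0.56637416 -0.16153434  0.06711134] ([0.027, 0.003, 0.381], [-0.004, 0.004, -0.001])
```

>>> {"name": "drive_tool", "arguments": {"rows": [[[0.02,0.003,0.1],[-0.004,0.004,0]],[[0.027,0.003,0.2],[-0.004,0.004,0]],[[0.027,0.003,0.3],[-0.004,0.004,0]],[[0.027,0.003,0.38],[-0.004,0.004,0]],[[0.027,0.003,0.38],[-0.004,0.004,0]]]}}

```text
time: 2.7
tool_pos: [0.5685, -0.1608, 0.0087]
ee_rot: [-3.139, 0.002, 0.259]
force: [0.0, 0.5, -0.6]
gripper_width: 0.0951
```

>>> {"name": "drive_tool", "arguments": {"rows": [[[0,0,0],[0,0,0]],[[0,0,0],[0,0,0]],[[0,0,0],[0,0,0]],[[0,0,0],[0,0,0]],[[0,0,0],[0,0,0]]], "fingers": 0.4, "newtons": 20}}

```text
time: 3.12
tool_pos: [0.5691, -0.161, 0.0097]
ee_rot: [-3.14, 0.0, 0.259]
force: [-1.0, -1.1, 0.2]
gripper_width: 0.067
```

>>> {"name": "drive_tool", "arguments": {"rows": [[[0,0,0],[0,0,0]],[[0,0,0],[0,0,0]],[[0,0,0],[0,0,0]],[[0,0,0],[0,0,0]],[[0,0,0],[0,0,0]]]}}

```text
time: 3.53
tool_pos: [0.5695, -0.1611, 0.0102]
ee_rot: [-3.14, -0.0, 0.259]
force: [-0.4, 0.5, 3.2]
gripper_width: 0.0588
```

>>> {"name": "drive_tool", "arguments": {"rows": [[[0,0,-0.2],[0,0,0]],[[0,0,-0.4],[0,0,0]],[[0,0,-0.6],[0,0,0.04]],[[0,0,-0.8],[0,0,0.08]],[[0,0,-1.0],[0,0,0.113]]]}}

```text
time: 3.95
tool_pos: [0.569, -0.1611, 0.161]
ee_rot: [-3.14, 0.001, 0.019]
force: [0.5, 0.2, -0.3]
gripper_width: 0.059
```

>>> {"name": "drive_tool", "arguments": {"rows": [[[-0.02,-0.2,0],[0,0,0]],[[-0.05,-0.4,0],[0,0,0]],[[-0.07,-0.6,0],[0,0,0]],[[-0.09,-0.8,0],[0,0,0]],[[-0.11,-0.98,0],[0,0,0]]]}}

```text
time: 4.37
tool_pos: [0.549, -0.0129, 0.1608]
ee_rot: [-3.14, 0.002, 0.019]
force: [-0.7, 0.6, -0.4]
gripper_width: 0.0588
```

>>> {"name": "drive_tool", "arguments": {"rows": [[[-0.02,-0.2,0],[0,0,0]],[[-0.05,-0.4,0],[0,0,0]],[[-0.07,-0.6,0],[0,0,0]],[[-0.09,-0.8,0],[0,0,0]],[[-0.11,-0.98,0],[0,0,0]]]}}

```text
time: 4.78
tool_pos: [0.529, 0.1354, 0.1606]
ee_rot: [-3.139, 0.002, 0.019]
force: [-0.3, -0.4, -1.1]
gripper_width: 0.0589
```

>>> {"name": "drive_tool", "arguments": {"rows": [[[-0.02,-0.2,0],[0,0,0]],[[-0.05,-0.4,0],[0,0,0]],[[-0.07,-0.6,0],[0,0,0]],[[-0.09,-0.8,0],[0,0,0]],[[-0.11,-0.98,0],[0,0,0]]]}}

```text
time: 5.2
tool_pos: [0.5088, 0.2837, 0.1604]
ee_rot: [-3.14, 0.003, 0.02]
force: [-0.3, -0.7, 0.2]
gripper_width: 0.0585
```

Run:
```python
from h import *
from cell import r
s=r.state();print(s["time"],s["tool_pos"],s["ee_rot"],s["gripper_width"],s["q"],go(.4885,.430,.06,.023))
```

```text
5.2 [0.50883656 0.28369553 0.16039973] [-3.13963119e+00  2.94276382e-03  1.96281589e-02] 0.05845931649555581 [0.4149942  0.0174835  1.85554212 0.00308141 1.27052867 1.96525095] ([-0.114, -0.977, 0.672], [-0.001, 0.001, -0.002])
```

>>> {"name": "drive_tool", "arguments": {"rows": [[[-0.02,-0.2,0],[0,0,0]],[[-0.05,-0.4,0],[0,0,0]],[[-0.07,-0.6,0],[0,0,0]],[[-0.09,-0.8,0],[0,0,0]],[[-0.114,-0.977,0],[0,0,0]]]}}

```text
time: 5.62
tool_pos: [0.4881, 0.4315, 0.16]
ee_rot: [-3.14, 0.004, 0.02]
force: [0.0, 0.4, 0.4]
gripper_width: 0.0589
```

>>> {"name": "drive_tool", "arguments": {"rows": [[[0,0,0.2],[0,0,0]],[[0,0,0.4],[0,0,0]],[[0,0,0.6],[0,0,0]],[[0,0,0.8],[0,0,0]],[[0,0,0.8],[0,0,0]]]}}

```text
time: 6.03
tool_pos: [0.4828, 0.4282, 0.0317]
ee_rot: [3.135, 0.015, 0.02]
force: [-1.6, -1.6, -2.3]
gripper_width: 0.0586
```

Run:
```python
from h import *
from cell import r
s=r.state();print(s["tool_pos"],s["ee_rot"],s["gripper_width"],s["force"],go(.4885,.430,.0155,.023))
c=r.capture("top");im=c["img"]
cv2.imwrite("pics/t2.png",cv2.resize(im[235:335,150:350],None,fx=4,fy=4,interpolation=cv2.INTER_CUBIC))
```

```text
[0.48276701 0.42818569 0.03167886] [3.13490581 0.01517617 0.0203764 ] 0.05864189156776301 [-1.57119605 -1.64617782 -2.30863625] ([0.04, -0.012, 0.107], [0.003, 0.007, -0.001])
```

View pics/t2.png

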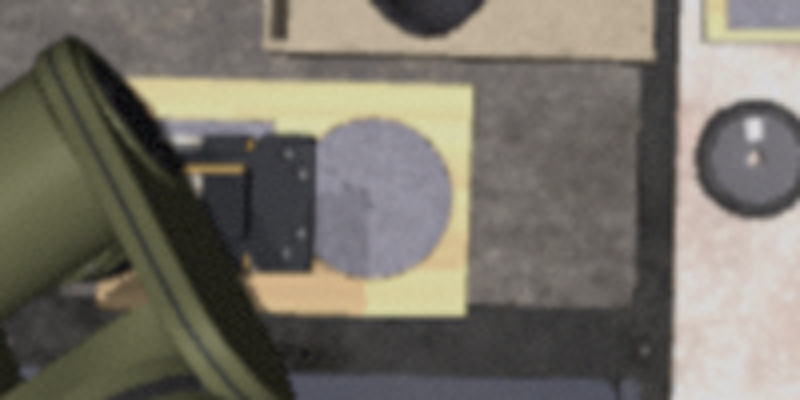

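The view shows the gripper over the square pocket, with the round pocket clear. I'll straighten the tool, lower and release.

>>> {"name": "drive_tool", "arguments": {"rows": [[[0.04,-0.012,0],[0.003,0.007,0]],[[0.04,-0.012,0.03],[0.003,0.007,0]],[[0.04,-0.012,0.06],[0.003,0.007,0]],[[0.04,-0.012,0.09],[0.003,0.007,0]],[[0.04,-0.012,0.1],[0.003,0.007,0]]]}}

```text
time: 6.5
tool_pos: [0.4905, 0.4314, 0.0204]
ee_rot: [-3.139, -0.004, 0.02]
force: [-0.6, -0.8, -1.2]
gripper_width: 0.0589
```

Run:
```python
from h import *
from cell import r
s=r.state();print(s["tool_pos"],s["ee_rot"],s["gripper_width"],s["force"],go(.4885,.430,.0155,.023))
```

```text
[0.490525   0.43137974 0.02040357] [-3.13891085 -0.00373518  0.02019643] 0.05885791649799636 [-0.578735   -0.82588404 -1.23486065] ([-0.014, 0.009, 0.033], [-0.001, -0.002, -0.001])
```

>>> {"name": "drive_tool", "arguments": {"rows": [[[-0.01,0.009,0.02],[0,-0.001,0]],[[-0.01,0.009,0.033],[0,-0.001,0]],[[-0.01,0.009,0.033],[0,-0.001,0]],[[-0.01,0.009,0.033],[0,-0.001,0]],[[-0.01,0.009,0.033],[0,-0.001,0]]]}}

```text
time: 6.92
tool_pos: [0.4891, 0.4301, 0.0156]
ee_rot: [-3.139, -0.002, 0.02]
force: [0.2, 0.1, -0.7]
gripper_width: 0.0589
```

>>> {"name": "drive_tool", "arguments": {"rows": [[[0,0,0],[0,0,0]],[[0,0,0],[0,0,0]],[[0,0,0],[0,0,0]],[[0,0,0],[0,0,0]],[[0,0,0],[0,0,0]]], "fingers": 0.8}}

```text
time: 7.33
tool_pos: [0.4892, 0.4301, 0.0156]
ee_rot: [-3.139, -0.002, 0.02]
force: [0.5, -0.1, 0.3]
gripper_width: 0.0756
```

>>> {"name": "drive_tool", "arguments": {"rows": [[[0,0,-0.1],[0,0,0]],[[0,0,-0.3],[0,0,0]],[[0,0,-0.5],[0,0,0]],[[0,0,-0.75],[0,0,0]],[[0,0,-1.0],[0,0,0]]]}}

```text
time: 7.75
tool_pos: [0.4885, 0.4293, 0.1678]
ee_rot: [-3.139, -0.001, 0.02]
force: [0.4, 0.6, -0.4]
gripper_width: 0.076
```

Run:
```python
from h import *
from cell import r
s=r.state();print(s["tool_pos"],s["ee_rot"],s["gripper_width"],s["force"]);print(go(.5163,.115,.165,.0))
c,s=wrist();cv2.imwrite("pics/w3.png",c["img"])
print(proj(c,(.4885,.430,.047)),proj(c,(.4884,.4299,.005)))
```

```text
[0.48845208 0.42934125 0.16781083] [-3.13904813e+00 -1.42927235e-03  2.02281296e-02] 0.07599185641229389 [ 0.41457333  0.610114   -0.37303301]
([0.143, 2.099, 0.014], [-0.001, -0.001, 0.01])
[317.52480378 236.04605687] [317.67539755 225.05595762]
```

View pics/w3.png

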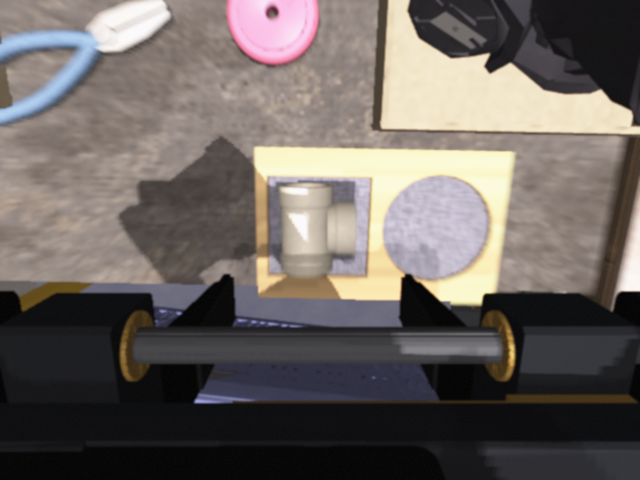

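The tee lies within the square pocket: tee at 281-355 × 182-276, pocket at 268-371 × 178-276. Next is the wheel at (0.516,0.116).

>>> {"name": "drive_tool", "arguments": {"rows": [[[0.02,0.2,0],[0,0,0]],[[0.03,0.4,0],[0,0,0]],[[0.04,0.6,0],[0,0,0]],[[0.06,0.8,0],[0,0,0]],[[0.07,1,0],[0,0,0]]]}}

```text
time: 8.22
tool_pos: [0.5063, 0.2815, 0.1784]
ee_rot: [-3.129, -0.016, 0.021]
force: [0.7, -0.5, 0.0]
gripper_width: 0.0762
```

>>> {"name": "drive_tool", "arguments": {"rows": [[[0.02,0.2,0],[0,0,0]],[[0.03,0.4,0],[0,0,0]],[[0.04,0.6,0],[0,0,0]],[[0.06,0.8,0],[0,0,0]],[[0.06,0.98,0],[0,0,0]]], "fingers": 0.87}}

```text
time: 8.63
tool_pos: [0.5187, 0.1331, 0.178]
ee_rot: [-3.129, -0.018, 0.02]
force: [-0.2, 0.7, -0.1]
gripper_width: 0.0827
```

Run:
```python
from h import *
from cell import r
import pickle
d=pickle.load(open("cap0.pkl","rb"))["scene"]
im=d["img"];u,v=352,255;x0,y0=u-22,v-22;g=im[y0:y0+44,x0:x0+44].max(2)
k=max(cv2.findContours((g<95).astype(np.uint8),0,1)[0],key=cv2.contourArea);w=np.array([cast(d,p[0]+[x0,y0],.0085)[:2] for p in k],np.float32);print("scene wheel",cv2.minEnclosingCircle(w))
c,s=wrist();g=c["img"].max(2);print(s["tool_pos"],s["gripper_width"])
p=proj(c,(.5163,.116,.0085));print("expect",p);u,v=p.astype(int);x0,y0=max(u-55,0),max(v-55,0)
k=max(cv2.findContours((g[y0:v+55,x0:u+55]<95).astype(np.uint8),0,1)[0],key=cv2.contourArea)
w=np.array([cast(c,q[0]+[x0,y0],.0085)[:2] for q in k],np.float32);e=cv2.minEnclosingCircle(w);print("wrist wheel",e,cv2.boundingRect(k))
print(go(e[0][0],e[0][1],.06,.02))
```

```text
scene wheel ((0.5038098096847534, 0.16847524046897888), 0.03697599470615387)
[0.5187149  0.13308822 0.17802459] 0.08273436091798876
expect [339.44824978 229.74085855]
wrist wheel ((0.51595139503479, 0.11395750939846039), 0.03422258794307709) (24, 18, 72, 75)
([-0.034, 0.111, 0.784], [-0.004, -0.008, -0.001])
```

>>> {"name": "drive_tool", "arguments": {"rows": [[[-0.02,0.06,0.2],[-0.004,-0.008,0]],[[-0.034,0.105,0.4],[-0.004,-0.008,0]],[[-0.034,0.105,0.6],[-0.004,-0.008,0]],[[-0.034,0.105,0.78],[-0.004,-0.008,0]],[[-0.034,0.105,0.78],[-0.004,-0.008,0]]]}}

```text
time: 9.1
tool_pos: [0.5115, 0.1142, 0.0554]
ee_rot: [3.141, 0.01, 0.017]
force: [-1.1, -0.2, -0.6]
gripper_width: 0.0826
```

>>> {"name": "drive_tool", "arguments": {"rows": [[[0,0,0],[0,0,0]],[[0,0,0],[0,0,0]],[[0,0,0],[0,0,0]],[[0,0,0],[0,0,0]],[[0,0,0],[0,0,0]]]}}

```text
time: 9.52
tool_pos: [0.5128, 0.1145, 0.0572]
ee_rot: [3.142, 0.006, 0.018]
force: [-0.9, 0.4, 0.4]
gripper_width: 0.0824
```

Run:
```python
from h import *
from cell import r
s=r.state();print(s["tool_pos"],s["ee_rot"],s["gripper_width"],s["force"],go(.516,.1145,.0085,.02))
```

```text
[0.51278779 0.11449626 0.05724654] [3.14157908 0.00634964 0.01765814] 0.0823597592082135 [-0.86685308  0.35405015  0.44094154] ([0.023, 0.0, 0.325], [0.0, 0.003, -0.001])
```

>>> {"name": "drive_tool", "arguments": {"rows": [[[0.02,0,0.1],[0,0.003,0]],[[0.023,0,0.2],[0,0.003,0]],[[0.023,0,0.28],[0,0.003,0]],[[0.023,0,0.32],[0,0.003,0]],[[0.023,0,0.32],[0,0.003,0]]]}}

```text
time: 9.93
tool_pos: [0.5147, 0.1144, 0.0077]
ee_rot: [3.141, 0.003, 0.018]
force: [0.3, 0.4, -0.3]
gripper_width: 0.0825
```

>>> {"name": "drive_tool", "arguments": {"rows": [[[0,0,0],[0,0,0]],[[0,0,0],[0,0,0]],[[0,0,0],[0,0,0]],[[0,0,0],[0,0,0]],[[0,0,0],[0,0,0]]]}}

```text
time: 10.35
tool_pos: [0.5151, 0.1145, 0.0083]
ee_rot: [3.141, 0.002, 0.018]
force: [0.0, -0.1, 0.6]
gripper_width: 0.0823
```

>>> {"name": "drive_tool", "arguments": {"rows": [[[0,0,0],[0,0,0]],[[0,0,0],[0,0,0]],[[0,0,0],[0,0,0]],[[0,0,0],[0,0,0]],[[0,0,0],[0,0,0]]], "fingers": 0.5, "newtons": 15}}

```text
time: 10.77
tool_pos: [0.5152, 0.1144, 0.0084]
ee_rot: [3.141, 0.002, 0.018]
force: [0.1, 0.5, 0.7]
gripper_width: 0.065
```

Run:
```python
from h import *
from cell import r
s=r.state();print(s["tool_pos"],s["ee_rot"],s["gripper_width"],s["force"],go(.516,.1145,.0085,.02))
```

```text
[0.51522687 0.11444936 0.00844915] [3.14136736e+00 1.78178019e-03 1.76289901e-02] 0.06497510349422057 [0.09986902 0.4787593  0.70982657] ([0.005, -0.0, -0.0], [0.0, 0.001, -0.001])
```

>>> {"name": "drive_tool", "arguments": {"rows": [[[0,0,-0.1],[0,0,0]],[[0,0,-0.25],[0,0,0]],[[0,0,-0.45],[0,0,0]],[[0,0,-0.65],[0,0,0]],[[0,0,-0.8],[0,0,0]]]}}

```text
time: 11.18
tool_pos: [0.516, 0.1146, 0.1308]
ee_rot: [-3.142, -0.0, 0.018]
force: [1.2, 0.2, -0.2]
gripper_width: 0.0647
```

>>> {"name": "drive_tool", "arguments": {"rows": [[[-0.01,-0.15,0],[0,0,0]],[[-0.03,-0.3,0],[0,0,0]],[[-0.05,-0.45,0],[0,0,0]],[[-0.06,-0.6,0],[0,0,0]],[[-0.08,-0.72,0],[0,0,0]]]}}

```text
time: 11.6
tool_pos: [0.5018, 0.2237, 0.1308]
ee_rot: [-3.141, -0.0, 0.018]
force: [0.4, 0.0, -0.1]
gripper_width: 0.065
```

>>> {"name": "drive_tool", "arguments": {"rows": [[[-0.01,-0.15,0],[0,0,0]],[[-0.03,-0.3,0],[0,0,0]],[[-0.05,-0.45,0],[0,0,0]],[[-0.06,-0.6,0],[0,0,0]],[[-0.08,-0.72,0],[0,0,0]]]}}

```text
time: 12.02
tool_pos: [0.4875, 0.3329, 0.1305]
ee_rot: [-3.141, 0.0, 0.019]
force: [-0.6, -0.8, 0.3]
gripper_width: 0.0656
```

Run:
```python
from h import *
from cell import r
s=r.state();print(s["tool_pos"],s["ee_rot"],s["gripper_width"],s["force"],go(.4885,.3316,.05,.02))
c,s=wrist();im=c["img"]
d=np.concatenate([im]);cv2.imwrite("pics/w4.png",im)
print(proj(c,(.4885,.3316,.0075)),proj(c,(.4884,.4299,.0075)))
```

```text
[0.48746292 0.33290801 0.13053695] [-3.14113355e+00  5.54578768e-05  1.85957606e-02] 0.06556596200104473 [-0.62582417 -0.8382723   0.27613   ] ([0.007, 0.009, 0.537], [-0.0, 0.0, -0.001])
[319.78191729 233.93700275] [191.18450672 231.67672038]
```

View pics/w4.png

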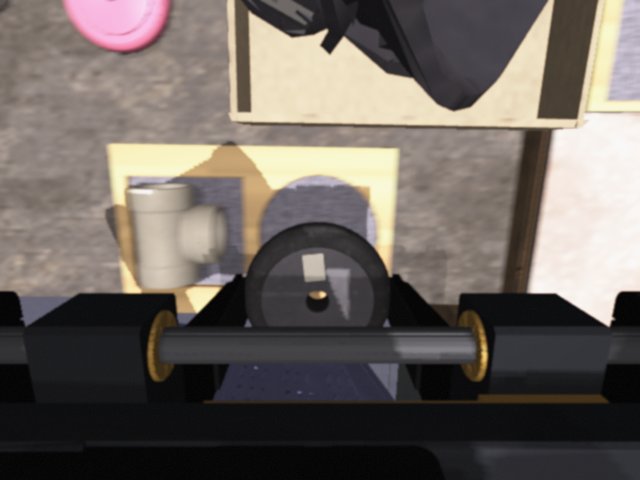

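The wheel is held flat, with its hub at (317,297), and the tee is seated in its pocket. I'll check the wheel's offset in the grip.

Run:
```python
from h import *
c,s=wrist()
z=s["tool_pos"][2]
for p,zz in(((317,299),z+.0085),((318,295),z+.005)):print(cast(c,p,zz)-s["tool_pos"])
g=c["img"];hsv=cv2.cvtColor(g,cv2.COLOR_BGR2HSV);print(cast(c,(319,176),.01),"pocket top edge; expect x",.4885+.0455)
```

```text
[0.00183871 0.00082906 0.0085    ]
[0.00233317 0.00039624 0.005     ]
[0.53184663 0.33572756 0.01      ] pocket top edge; expect x 0.534
```

>>> {"name": "drive_tool", "arguments": {"rows": [[[0,0.009,0.15],[0,0,0]],[[0,0.009,0.3],[0,0,0]],[[0,0.009,0.45],[0,0,0]],[[0,0.009,0.6],[0,0,0]],[[0,0.009,0.6],[0,0,0]]]}}

```text
time: 12.53
tool_pos: [0.4835, 0.3291, 0.035]
ee_rot: [3.137, 0.009, 0.02]
force: [-1.4, -1.7, -0.2]
gripper_width: 0.0651
```

>>> {"name": "drive_tool", "arguments": {"rows": [[[0,0,0],[0,0,0]],[[0,0,0],[0,0,0]],[[0,0,0],[0,0,0]],[[0,0,0],[0,0,0]],[[0,0,0],[0,0,0]]]}}

```text
time: 12.95
tool_pos: [0.4846, 0.3296, 0.0366]
ee_rot: [3.138, 0.007, 0.02]
force: [-0.1, 0.1, 0.3]
gripper_width: 0.0646
```

Run:
```python
from h import *
from cell import r
s=r.state();print(s["tool_pos"],s["ee_rot"],s["gripper_width"],s["force"],go(.487,.3316,.014,.02))
```

```text
[0.48460524 0.32956682 0.03663196] [3.13838717 0.0067199  0.0202578 ] 0.0646101689355731 [-0.07957596  0.0980801   0.26328849] ([0.017, -0.014, 0.151], [0.002, 0.003, 0.0])
```

>>> {"name": "drive_tool", "arguments": {"rows": [[[0.017,-0.014,0.04],[0.002,0.003,0]],[[0.017,-0.014,0.08],[0.002,0.003,0]],[[0.017,-0.014,0.12],[0.002,0.003,0]],[[0.017,-0.014,0.15],[0.002,0.003,0]],[[0.017,-0.014,0.15],[0.002,0.003,0]]]}}

```text
time: 13.37
tool_pos: [0.4863, 0.3313, 0.0128]
ee_rot: [-3.142, 0.002, 0.02]
force: [-0.4, -0.4, 0.3]
gripper_width: 0.0654
```

>>> {"name": "drive_tool", "arguments": {"rows": [[[0,0,0],[0,0,0]],[[0,0,0],[0,0,0]],[[0,0,0],[0,0,0]],[[0,0,0],[0,0,0]],[[0,0,0],[0,0,0]]]}}

```text
time: 13.78
tool_pos: [0.4862, 0.3313, 0.0128]
ee_rot: [-3.142, 0.002, 0.02]
force: [-0.0, -1.2, 0.1]
gripper_width: 0.0653
```

>>> {"name": "drive_tool", "arguments": {"rows": [[[0,0,0],[0,0,0]],[[0,0,0],[0,0,0]],[[0,0,0],[0,0,0]],[[0,0,0],[0,0,0]],[[0,0,0],[0,0,0]]], "fingers": 0.8}}

```text
time: 14.2
tool_pos: [0.4862, 0.3313, 0.0128]
ee_rot: [-3.142, 0.002, 0.02]
force: [0.6, 0.1, -0.5]
gripper_width: 0.0758
```

>>> {"name": "drive_tool", "arguments": {"rows": [[[0,0,-0.1],[0,0,0]],[[0,0,-0.3],[0,0,0]],[[0,0,-0.5],[0,0,0]],[[0,0,-0.75],[0,0,0]],[[0,0,-1.0],[0,0,0]]]}}

```text
time: 14.62
tool_pos: [0.4859, 0.3309, 0.1636]
ee_rot: [3.141, 0.004, 0.02]
force: [1.0, 1.3, -0.2]
gripper_width: 0.076
```

Run:
```python
from h import *
c,s=wrist();cv2.imwrite("pics/w5.png",c["img"])
print(s["tool_pos"],s["ee_rot"],s["gripper_width"],go(.484,-.109,.2,.02))
u,v=proj(c,(.4885,.3316,.0125)).astype(int);x0,y0=u-70,v-70;g=c["img"][y0:v+70,x0:u+70].max(2)
k=max(cv2.findContours((g<95).astype(np.uint8),0,1)[0],key=cv2.contourArea)
w=np.array([cast(c,q[0]+[x0,y0],.0135)[:2] for q in k],np.float32);print("wheel",(u,v),cv2.minEnclosingCircle(w))
```

```text
[0.48585448 0.33089857 0.16362983] [3.14087526 0.00366611 0.02029881] 0.0759567524868197 ([-0.101, 2.947, -0.194], [-0.003, -0.005, 0.0])
wheel (np.int64(316), np.int64(223)) ((0.482178658246994, 0.33408311009407043), 0.039375949651002884)
```

View pics/w5.png

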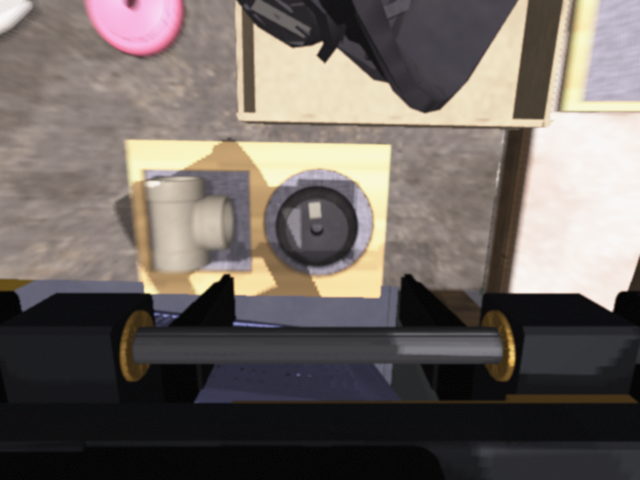

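Wheel 1 sits flat in the round pocket, hub at (317,228) against pocket centre (319,223). Next is the wheel at (0.484,-0.109).

>>> {"name": "drive_tool", "arguments": {"rows": [[[-0.01,0.2,0],[0,0,0]],[[-0.01,0.4,0],[0,0,0]],[[-0.02,0.6,0],[0,0,0]],[[-0.03,0.8,0],[0,0,0]],[[-0.03,0.98,0],[-0.003,-0.005,0]]], "fingers": 0.85}}

```text
time: 15.08
tool_pos: [0.4883, 0.1849, 0.1728]
ee_rot: [3.142, 0.0, 0.021]
force: [0.1, 0.2, -0.0]
gripper_width: 0.0805
```

>>> {"name": "drive_tool", "arguments": {"rows": [[[-0.01,0.2,0],[0,0,0]],[[-0.01,0.4,0],[0,0,0]],[[-0.02,0.6,0],[0,0,0]],[[-0.03,0.8,0],[0,0,0]],[[-0.03,0.98,0],[0,0,0]]]}}

```text
time: 15.5
tool_pos: [0.4865, 0.0363, 0.1728]
ee_rot: [3.141, -0.0, 0.02]
force: [-0.1, 0.2, 0.4]
gripper_width: 0.0807
```

>>> {"name": "drive_tool", "arguments": {"rows": [[[-0.01,0.2,0],[0,0,0]],[[-0.01,0.4,0],[0,0,0]],[[-0.02,0.6,0],[0,0,0]],[[-0.03,0.8,0],[0,0,0]],[[-0.03,0.95,0],[0,0,0]]]}}

```text
time: 15.92
tool_pos: [0.4846, -0.1084, 0.1729]
ee_rot: [3.141, -0.0, 0.019]
force: [0.1, 0.2, -0.2]
gripper_width: 0.0808
```

Run:
```python
from h import *
c,s=wrist();print(s["tool_pos"],s["ee_rot"],s["gripper_width"])
u,v=proj(c,(.484,-.1085,.0085)).astype(int);x0,y0=u-55,v-55;g=c["img"][y0:v+55,x0:u+55].max(2)
k=max(cv2.findContours((g<80).astype(np.uint8),0,1)[0],key=cv2.contourArea)
w=np.array([cast(c,q[0]+[x0,y0],.0085)[:2] for q in k],np.float32);e=cv2.minEnclosingCircle(w);print("wheel",(u,v),e)
print(go(.484,-.109,.07,.02))
```

```text
[ 0.48455207 -0.10840733  0.17286749] [ 3.14077225e+00 -4.16680579e-04  1.91539112e-02] 0.08078021368812498
wheel (np.int64(317), np.int64(225)) ((0.4842361509799957, -0.11069482564926147), 0.03447099030017853)
([-0.005, -0.016, 0.686], [0.002, -0.0, -0.001])
```

>>> {"name": "drive_tool", "arguments": {"rows": [[[0,0.013,0.2],[0.002,0,0]],[[0,0.013,0.4],[0.002,0,0]],[[0,0.013,0.55],[0.002,0,0]],[[0,0.013,0.69],[0.002,0,0]],[[0,0.013,0.69],[0.002,0,0]]]}}

```text
time: 16.38
tool_pos: [0.4813, -0.1121, 0.0645]
ee_rot: [-3.137, 0.008, 0.017]
force: [-0.8, 0.8, -0.4]
gripper_width: 0.081
```

>>> {"name": "drive_tool", "arguments": {"rows": [[[0,0,0],[0,0,0]],[[0,0,0],[0,0,0]],[[0,0,0],[0,0,0]],[[0,0,0],[0,0,0]],[[0,0,0],[0,0,0]]]}}

```text
time: 16.8
tool_pos: [0.4823, -0.1124, 0.066]
ee_rot: [-3.138, 0.006, 0.017]
force: [-1.1, -0.2, 0.3]
gripper_width: 0.0809
```

Run:
```python
from h import *
from cell import r
s=r.state();print(s["tool_pos"],s["ee_rot"],s["gripper_width"],s["force"],go(.4850,-.1103,.0092,.02))
```

```text
[ 0.48225036 -0.11235938  0.06597691] [-3.13839376  0.00557265  0.01697367] 0.08085805438794609 [-1.12235387 -0.20713817  0.33212277] ([0.021, -0.012, 0.378], [-0.002, 0.003, -0.001])
```

>>> {"name": "drive_tool", "arguments": {"rows": [[[0.021,-0.012,0.1],[-0.002,0.003,0]],[[0.021,-0.012,0.2],[-0.002,0.003,0]],[[0.021,-0.012,0.3],[-0.002,0.003,0]],[[0.021,-0.012,0.37],[-0.002,0.003,0]],[[0.021,-0.012,0.37],[-0.002,0.003,0]]]}}

```text
time: 17.22
tool_pos: [0.4835, -0.1098, 0.0086]
ee_rot: [-3.141, 0.003, 0.017]
force: [-1.0, 0.4, 0.2]
gripper_width: 0.0808
```

>>> {"name": "drive_tool", "arguments": {"rows": [[[0,0,0],[0,0,0]],[[0,0,0],[0,0,0]],[[0,0,0],[0,0,0]],[[0,0,0],[0,0,0]],[[0,0,0],[0,0,0]]]}}

```text
time: 17.63
tool_pos: [0.4841, -0.11, 0.0094]
ee_rot: [3.141, 0.001, 0.017]
force: [0.1, -0.6, -0.3]
gripper_width: 0.0808
```

>>> {"name": "drive_tool", "arguments": {"rows": [[[0,0,0],[0,0,0]],[[0,0,0],[0,0,0]],[[0,0,0],[0,0,0]],[[0,0,0],[0,0,0]],[[0,0,0],[0,0,0]]], "fingers": 0.5, "newtons": 15}}

```text
time: 18.05
tool_pos: [0.4842, -0.1101, 0.0095]
ee_rot: [3.141, 0.001, 0.017]
force: [-0.1, -0.5, 0.7]
gripper_width: 0.0636
```

>>> {"name": "drive_tool", "arguments": {"rows": [[[0,0,-0.1],[0,0,0]],[[0,0,-0.25],[0,0,0]],[[0,0,-0.45],[0,0,0]],[[0,0,-0.65],[0,0,0]],[[0,0,-0.85],[0,0,0]]]}}

```text
time: 18.47
tool_pos: [0.4839, -0.1098, 0.1379]
ee_rot: [3.142, 0.002, 0.017]
force: [0.5, -0.4, 0.1]
gripper_width: 0.0637
```

Run:
```python
from h import *
c,s=wrist();print(s["tool_pos"],s["ee_rot"],s["gripper_width"],s["force"],go(.487,.3316,.14,.02))
z=s["tool_pos"][2];u,v=proj(c,(s["tool_pos"][0],s["tool_pos"][1],z+.006)).astype(int);g=c["img"][v-80:v+20,u-90:u+90].max(2)
print((u,v));cv2.imwrite("w6.png",c["img"])
k=max(cv2.findContours((g<80).astype(np.uint8),0,1)[0],key=cv2.contourArea);print(np.array(cv2.boundingRect(k))+[u-90,v-80,0,0])
```

```text
[ 0.48385516 -0.10980393  0.13787109] [3.14158758e+00 2.10611454e-03 1.70569849e-02] 0.06370906700039793 [ 0.49220446 -0.43571405  0.13460157] ([0.044, -2.951, 0.024], [0.002, -0.004, -0.001])
(np.int64(318), np.int64(300))
[228 224 180  96]
```

>>> {"name": "drive_tool", "arguments": {"rows": [[[0,-0.2,0],[0,0,0]],[[0.01,-0.4,0],[0,0,0]],[[0.01,-0.6,0],[0,0,0]],[[0.01,-0.8,0],[0,0,0]],[[0.015,-0.98,0],[0,0,0]]]}}

```text
time: 18.93
tool_pos: [0.4873, 0.0374, 0.1445]
ee_rot: [3.138, -0.009, 0.017]
force: [0.1, 1.3, -0.7]
gripper_width: 0.0637
```

>>> {"name": "drive_tool", "arguments": {"rows": [[[0,-0.2,0],[0,0,0]],[[0.01,-0.4,0],[0,0,0]],[[0.01,-0.6,0],[0,0,0]],[[0.01,-0.8,0],[0,0,0]],[[0.015,-0.98,0],[0,0,0]]]}}

```text
time: 19.35
tool_pos: [0.4865, 0.1861, 0.1437]
ee_rot: [3.138, -0.009, 0.018]
force: [0.1, -0.2, -0.4]
gripper_width: 0.0638
```

>>> {"name": "drive_tool", "arguments": {"rows": [[[0,-0.2,0],[0,0,0]],[[0.01,-0.4,0],[0,0,0]],[[0.01,-0.6,0],[0,0,0]],[[0.01,-0.8,0],[0,0,0]],[[0.015,-0.98,0],[0,0,0]]]}}

```text
time: 19.77
tool_pos: [0.4856, 0.3349, 0.1427]
ee_rot: [3.138, -0.008, 0.018]
force: [0.5, 0.2, 0.1]
gripper_width: 0.0635
```

>>> {"name": "drive_tool", "arguments": {"rows": [[[0,0,0.15],[0,0,0]],[[0,0,0.3],[0,0,0]],[[0,0,0.45],[0,0,0]],[[0,0,0.55],[0,0,0]],[[0,0,0.55],[0,0,0]]]}}

```text
time: 20.18
tool_pos: [0.4833, 0.3331, 0.0553]
ee_rot: [3.134, -0.001, 0.019]
force: [-0.4, -0.6, -1.4]
gripper_width: 0.0636
```

>>> {"name": "drive_tool", "arguments": {"rows": [[[0,0,0],[0,0,0]],[[0,0,0],[0,0,0]],[[0,0,0],[0,0,0]],[[0,0,0],[0,0,0]],[[0,0,0],[0,0,0]]]}}

```text
time: 20.6
tool_pos: [0.4841, 0.3335, 0.0567]
ee_rot: [3.135, -0.003, 0.019]
force: [0.0, 0.7, -0.1]
gripper_width: 0.0637
```

Run:
```python
from h import *
from cell import r
s=r.state();print(s["tool_pos"],s["ee_rot"],s["gripper_width"],s["force"],go(.487,.3316,.030,.02))
```

```text
[0.48409575 0.33347172 0.05667388] [ 3.13505370e+00 -2.85215564e-03  1.85106524e-02] 0.06374314854773053 [ 0.01240301  0.74553067 -0.06139428] ([0.019, 0.012, 0.178], [0.003, -0.001, -0.001])
```

>>> {"name": "drive_tool", "arguments": {"rows": [[[0.019,0.012,0.04],[0.003,-0.001,0]],[[0.019,0.012,0.08],[0.003,-0.001,0]],[[0.019,0.012,0.12],[0.003,-0.001,0]],[[0.019,0.012,0.15],[0.003,-0.001,0]],[[0.019,0.012,0.17],[0.003,-0.001,0]]]}}

```text
time: 21.02
tool_pos: [0.4864, 0.3311, 0.0298]
ee_rot: [3.14, 0.001, 0.018]
force: [-0.6, -0.2, -0.0]
gripper_width: 0.0638
```

>>> {"name": "drive_tool", "arguments": {"rows": [[[0,0,0],[0,0,0]],[[0,0,0],[0,0,0]],[[0,0,0],[0,0,0]],[[0,0,0],[0,0,0]],[[0,0,0],[0,0,0]]]}}

```text
time: 21.43
tool_pos: [0.4863, 0.3311, 0.0298]
ee_rot: [3.14, 0.001, 0.018]
force: [0.3, 0.9, -0.6]
gripper_width: 0.0637
```

Run:
```python
from h import *
from cell import r
s=r.state();print(s["tool_pos"],s["ee_rot"],s["gripper_width"],s["force"],go(.487,.3316,.030,.02))
```

```text
[0.48628959 0.331088   0.0297526 ] [3.14041610e+00 1.05046415e-03 1.83644015e-02] 0.06370545540242423 [ 0.26339815  0.85972833 -0.60397494] ([0.005, -0.003, -0.002], [0.001, 0.001, -0.001])
```

Now I'll release, rise and check the stack.

>>> {"name": "drive_tool", "arguments": {"rows": [[[0,0,0],[0,0,0]],[[0,0,0],[0,0,0]],[[0,0,0],[0,0,0]],[[0,0,0],[0,0,0]],[[0,0,0],[0,0,0]]], "fingers": 0.8}}

```text
time: 21.85
tool_pos: [0.4863, 0.3311, 0.0298]
ee_rot: [3.14, 0.001, 0.018]
force: [-0.2, -0.8, 0.0]
gripper_width: 0.0763
```

>>> {"name": "drive_tool", "arguments": {"rows": [[[0,0,-0.1],[0,0,0]],[[0,0,-0.3],[0,0,0]],[[0,0,-0.5],[0,0,0]],[[0,0,-0.75],[0,0,0]],[[0,0,-0.95],[0,0,0]]]}}

```text
time: 22.27
tool_pos: [0.4867, 0.3314, 0.1748]
ee_rot: [3.141, -0.0, 0.018]
force: [-0.1, 1.0, 1.4]
gripper_width: 0.0758
```

Run:
```python
from h import *
c,s=wrist();im=c["img"];cv2.imwrite("pics/w7.png",im[120:320,100:420].repeat(2,0).repeat(2,1))
print(s["tool_pos"],s["ee_rot"],s["gripper_width"],go(.668,-.138,.175,.02))
print(proj(c,(.487,.3316,.0355)),proj(c,(.487,.3316,.0075)))
```

```text
[0.48669451 0.33139627 0.17478016] [ 3.14112254e+00 -3.45065102e-04  1.83736744e-02] 0.07584699528029673 ([1.128, 3.164, 0.045], [-0.002, -0.005, -0.001])
[317.58678577 230.32532967] [317.50996452 223.42832303]
```

View pics/w7.png

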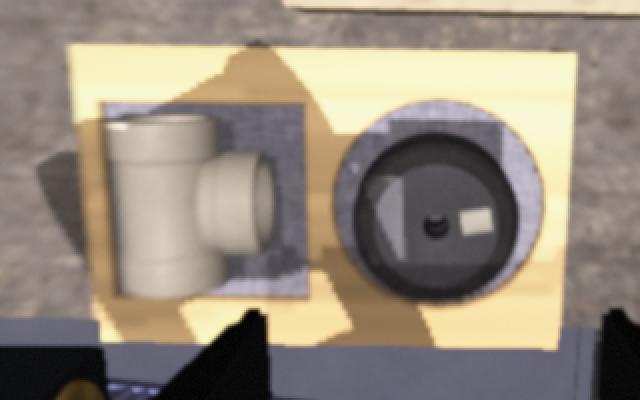

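The stack is square: the upper wheel is at crop (436,219), where (435,221) was expected, and the tee is unchanged. Next is the third wheel, at (0.668,-0.138).

>>> {"name": "drive_tool", "arguments": {"rows": [[[0.02,0.2,0],[0,0,0]],[[0.04,0.4,0],[0,0,0]],[[0.06,0.6,0],[0,0,0]],[[0.08,0.8,0],[0,0,0]],[[0.1,1,0],[0,0,0]]], "fingers": 0.87}}

```text
time: 22.73
tool_pos: [0.5077, 0.1824, 0.1818]
ee_rot: [-3.137, -0.011, 0.019]
force: [0.2, 0.2, -0.0]
gripper_width: 0.0826
```

>>> {"name": "drive_tool", "arguments": {"rows": [[[0.04,0.2,0],[0,0,0]],[[0.08,0.4,0],[0,0,0]],[[0.12,0.6,0],[0,0,0]],[[0.16,0.8,0],[0,0,0]],[[0.2,1,0],[0,0,0]]]}}

```text
time: 23.15
tool_pos: [0.5406, 0.0315, 0.1812]
ee_rot: [-3.137, -0.011, 0.019]
force: [-0.2, 0.4, -0.1]
gripper_width: 0.0824
```

>>> {"name": "drive_tool", "arguments": {"rows": [[[0.1,0.18,0],[0,0,0]],[[0.2,0.36,0],[0,0,0]],[[0.3,0.54,0],[0,0,0]],[[0.4,0.72,0],[0,0,0]],[[0.5,0.9,0],[0,0,0]]]}}

```text
time: 23.57
tool_pos: [0.6186, -0.1036, 0.1811]
ee_rot: [-3.136, -0.011, 0.019]
force: [0.4, -0.0, -0.0]
gripper_width: 0.0827
```

>>> {"name": "drive_tool", "arguments": {"rows": [[[0.1,0.1,0],[0,0,0]],[[0.2,0.2,0],[0,0,0]],[[0.32,0.26,0],[0,0,0]],[[0.32,0.26,0],[0,0,0]],[[0.32,0.26,0],[0,0,0]]]}}

```text
time: 23.98
tool_pos: [0.6674, -0.142, 0.1807]
ee_rot: [-3.136, -0.01, 0.018]
force: [-1.0, 0.2, -0.3]
gripper_width: 0.0829
```

Run:
```python
from h import *
c,s=wrist();print(s["tool_pos"],s["ee_rot"],s["gripper_width"])
u,v=proj(c,(.668,-.138,.0085)).astype(int);x0,y0=u-55,v-55;g=c["img"][y0:v+55,x0:u+55].max(2)
k=max(cv2.findContours((g<80).astype(np.uint8),0,1)[0],key=cv2.contourArea)
w=np.array([cast(c,q[0]+[x0,y0],.0085)[:2] for q in k],np.float32);e=cv2.minEnclosingCircle(w);print("wheel",(u,v),e)
print(go(e[0][0]+.0005,e[0][1]+.0003,.07,.02))
```

```text
[ 0.66741617 -0.14202415  0.18072526] [-3.13607213 -0.01010677  0.01804071] 0.08291670238532949
wheel (np.int64(314), np.int64(223)) ((0.6674318909645081, -0.1385328620672226), 0.03471975028514862)
([-0.0, -0.017, 0.739], [-0.003, -0.005, -0.001])
```

>>> {"name": "drive_tool", "arguments": {"rows": [[[0,-0.02,0.2],[-0.003,-0.005,0]],[[0,-0.024,0.4],[-0.003,-0.005,0]],[[0,-0.024,0.6],[-0.003,-0.005,0]],[[0,-0.024,0.74],[-0.003,-0.005,0]],[[0,-0.024,0.74],[-0.003,-0.005,0]]]}}

```text
time: 24.45
tool_pos: [0.663, -0.135, 0.0634]
ee_rot: [-3.139, 0.011, 0.02]
force: [-1.4, 1.2, -1.5]
gripper_width: 0.0822
```

>>> {"name": "drive_tool", "arguments": {"rows": [[[0,0,0],[0,0,0]],[[0,0,0],[0,0,0]],[[0,0,0],[0,0,0]],[[0,0,0],[0,0,0]],[[0,0,0],[0,0,0]]]}}

```text
time: 24.87
tool_pos: [0.6641, -0.1354, 0.0655]
ee_rot: [-3.14, 0.008, 0.02]
force: [-0.2, -0.2, -0.4]
gripper_width: 0.083
```

Run:
```python
from h import *
from cell import r
s=r.state();print(s["tool_pos"],s["ee_rot"],s["gripper_width"],s["force"],go(.6680,-.1385,.0092,.02))
```

```text
[ 0.66413497 -0.13535052  0.0654684 ] [-3.13988034  0.00817737  0.01964247] 0.0829655574641342 [-0.19422983 -0.19088888 -0.39052623] ([0.028, 0.022, 0.375], [-0.001, 0.004, -0.0])
```

>>> {"name": "drive_tool", "arguments": {"rows": [[[0.028,0.022,0.1],[-0.001,0.004,0]],[[0.028,0.022,0.2],[-0.001,0.004,0]],[[0.028,0.022,0.3],[-0.001,0.004,0]],[[0.028,0.022,0.37],[-0.001,0.004,0]],[[0.028,0.022,0.37],[-0.001,0.004,0]]]}}

```text
time: 25.28
tool_pos: [0.6649, -0.1376, 0.0054]
ee_rot: [-3.14, 0.007, 0.02]
force: [-1.1, 1.1, -1.2]
gripper_width: 0.0826
```

>>> {"name": "drive_tool", "arguments": {"rows": [[[0,0,0],[0,0,0]],[[0,0,0],[0,0,0]],[[0,0,0],[0,0,0]],[[0,0,0],[0,0,0]],[[0,0,0],[0,0,0]]]}}

```text
time: 25.7
tool_pos: [0.6655, -0.1378, 0.0064]
ee_rot: [-3.14, 0.005, 0.02]
force: [-0.5, -0.7, -0.4]
gripper_width: 0.0824
```

>>> {"name": "drive_tool", "arguments": {"rows": [[[0,0,0],[0,0,0]],[[0,0,0],[0,0,0]],[[0,0,0],[0,0,0]],[[0,0,0],[0,0,0]],[[0,0,0],[0,0,0]]], "fingers": 0.5, "newtons": 15}}

```text
time: 26.12
tool_pos: [0.6658, -0.1378, 0.0067]
ee_rot: [-3.14, 0.005, 0.02]
force: [0.8, -0.5, 1.4]
gripper_width: 0.0638
```

>>> {"name": "drive_tool", "arguments": {"rows": [[[0,0,-0.1],[0,0,0]],[[0,0,-0.25],[0,0,0]],[[0,0,-0.45],[0,0,0]],[[0,0,-0.6],[0,0,0]],[[0,0,-0.6],[0,0,0]]]}}

```text
time: 26.53
tool_pos: [0.6702, -0.139, 0.1047]
ee_rot: [3.139, -0.006, 0.02]
force: [1.0, -0.3, 0.7]
gripper_width: 0.0636
```

>>> {"name": "drive_tool", "arguments": {"rows": [[[-0.02,-0.2,0],[0,0,0]],[[-0.05,-0.4,0],[0,0,0]],[[-0.08,-0.6,0],[0,0,0]],[[-0.1,-0.8,0],[0,0,0]],[[-0.11,-0.89,0],[0,0,0]]]}}

```text
time: 26.95
tool_pos: [0.65, -0.0028, 0.1039]
ee_rot: [3.141, -0.005, 0.022]
force: [-0.6, -0.6, -0.7]
gripper_width: 0.0637
```

Run:
```python
from h import *
c,s=wrist();cv2.imwrite("pics/w8.png",c["img"])
print(s["tool_pos"],s["ee_rot"],s["gripper_width"],s["force"],go(.6495,-.005,.045,.02),proj(c,(.6508,-.0049,.01)))
```

```text
[ 0.64998959 -0.00282098  0.10388188] [ 3.14053643 -0.0050503   0.02169304] 0.06370842581978492 [-0.58897031 -0.60208078 -0.71016943] ([-0.006, 0.021, 0.393], [0.0, -0.002, 0.001]) [320.97094794 244.40256441]
```

View pics/w8.png

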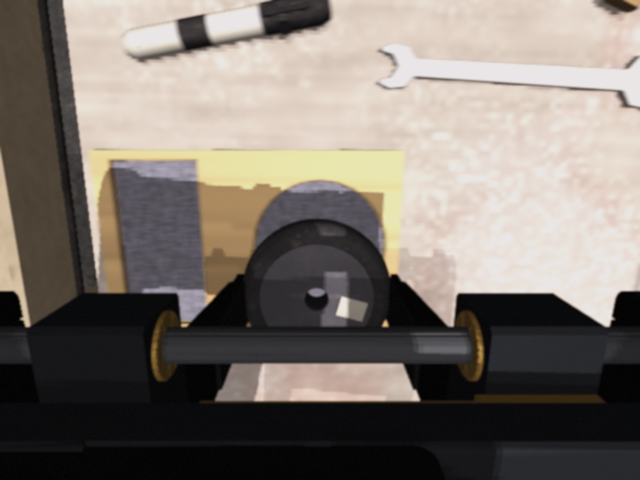

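The wheel is held flat, with its hub at (317,297), over the round pocket. Its slight offset is like that of the first wheel. Lowering.

>>> {"name": "drive_tool", "arguments": {"rows": [[[0,0.015,0.1],[0,0,0]],[[0,0.015,0.2],[0,0,0]],[[0,0.015,0.3],[0,0,0]],[[0,0.015,0.39],[0,0,0]],[[0,0.015,0.39],[0,0,0]]]}}

```text
time: 27.42
tool_pos: [0.6468, -0.0049, 0.0395]
ee_rot: [-3.141, 0.004, 0.022]
force: [-1.4, 0.4, -1.1]
gripper_width: 0.0635
```

>>> {"name": "drive_tool", "arguments": {"rows": [[[0,0,0],[0,0,0]],[[0,0,0],[0,0,0]],[[0,0,0],[0,0,0]],[[0,0,0],[0,0,0]],[[0,0,0],[0,0,0]]]}}

```text
time: 27.83
tool_pos: [0.6476, -0.005, 0.0406]
ee_rot: [-3.142, 0.002, 0.021]
force: [0.8, 0.2, -0.9]
gripper_width: 0.0639
```

Run:
```python
from h import *
from cell import r
s=r.state();print(s["tool_pos"],s["ee_rot"],s["gripper_width"],s["force"],go(.6495,-.005,.0135,.02))
```

```text
[ 0.64756342 -0.0050162   0.04055759] [-3.14152163e+00  2.11119009e-03  2.14588316e-02] 0.06393517805261266 [ 0.82417251  0.22490613 -0.90598834] ([0.013, 0.0, 0.18], [-0.0, 0.001, 0.001])
```

>>> {"name": "drive_tool", "arguments": {"rows": [[[0.013,0,0.05],[0,0.001,0]],[[0.013,0,0.1],[0,0.001,0]],[[0.013,0,0.14],[0,0.001,0]],[[0.013,0,0.17],[0,0.001,0]],[[0.013,0,0.18],[0,0.001,0]]]}}

```text
time: 28.25
tool_pos: [0.6483, -0.0048, 0.0117]
ee_rot: [-3.141, 0.003, 0.022]
force: [-1.5, -0.7, 2.8]
gripper_width: 0.0636
```

>>> {"name": "drive_tool", "arguments": {"rows": [[[0,0,0],[0,0,0]],[[0,0,0],[0,0,0]],[[0,0,0],[0,0,0]],[[0,0,0],[0,0,0]],[[0,0,0],[0,0,0]]]}}

```text
time: 28.67
tool_pos: [0.6483, -0.0048, 0.0117]
ee_rot: [-3.141, 0.003, 0.021]
force: [-0.7, -0.1, 0.2]
gripper_width: 0.0633
```

Run:
```python
from h import *
from cell import r
s=r.state();print(s["tool_pos"],s["ee_rot"],s["gripper_width"],s["force"],go(.6495,-.005,.0125,.02))
```

```text
[ 0.64830595 -0.00482375  0.01174691] [-3.14121498e+00  2.62104860e-03  2.14944958e-02] 0.06328569325012064 [-0.73208364 -0.06325606  0.20897783] ([0.008, 0.001, -0.005], [-0.0, 0.001, 0.001])
```

>>> {"name": "drive_tool", "arguments": {"rows": [[[0,0,0],[0,0,0]],[[0,0,0],[0,0,0]],[[0,0,0],[0,0,0]],[[0,0,0],[0,0,0]],[[0,0,0],[0,0,0]]], "fingers": 0.8}}

```text
time: 29.08
tool_pos: [0.6484, -0.0048, 0.0119]
ee_rot: [-3.141, 0.002, 0.021]
force: [-0.3, -0.2, -0.7]
gripper_width: 0.0758
```

>>> {"name": "drive_tool", "arguments": {"rows": [[[0,0,-0.1],[0,0,0]],[[0,0,-0.3],[0,0,0]],[[0,0,-0.5],[0,0,0]],[[0,0,-0.75],[0,0,0]],[[0,0,-1.0],[0,0,0]]]}}

```text
time: 29.5
tool_pos: [0.6482, -0.0048, 0.164]
ee_rot: [-3.141, 0.003, 0.022]
force: [1.0, -0.4, 0.3]
gripper_width: 0.0761
```

>>> {"name": "drive_tool", "arguments": {"rows": [[[-0.2,0.1,0],[0,0,0]],[[-0.4,0.2,0],[0,0,0]],[[-0.6,0.3,0],[0,0,0]],[[-0.8,0.4,0],[0,0,0]],[[-0.9,0.5,0],[0,0,0]]], "fingers": 0.65}}

```text
time: 29.92
tool_pos: [0.5123, -0.083, 0.1654]
ee_rot: [-3.141, 0.003, 0.022]
force: [0.3, 0.9, -0.0]
gripper_width: 0.0618
```

>>> {"name": "drive_tool", "arguments": {"rows": [[[-0.2,0.1,-0.1],[0,0,0.02]],[[-0.4,0.2,-0.2],[0,0,0.05]],[[-0.6,0.3,-0.25],[0,0,0.07]],[[-0.8,0.4,-0.25],[0,0,0.094]],[[-0.9,0.5,-0.25],[0,0,0.094]]]}}

```text
time: 30.33
tool_pos: [0.3772, -0.1615, 0.2052]
ee_rot: [3.14, 0.0, -0.177]
force: [1.0, -0.5, -0.7]
gripper_width: 0.0622
```

Run:
```python
from h import *
from cell import r
c,s=wrist();print(s["tool_pos"],s["ee_rot"],s["gripper_width"],s["force"])
t=r.capture("top");sc=r.capture("scene");cv2.imwrite("t9.png",t["img"]);cv2.imwrite("s9.png",sc["img"])
a=cv2.resize(c["img"],(400,300));b=cv2.resize(t["img"][90:260,205:432],(400,300),interpolation=cv2.INTER_CUBIC);d=cv2.resize(sc["img"][160:285,190:357],(400,300),interpolation=cv2.INTER_CUBIC)
cv2.imwrite("pics/m9.png",np.vstack([np.hstack([a,b]),np.hstack([d,d*0])]))
cv2.imwrite("w9.png",c["img"]);import pickle;pickle.dump((c,t,sc),open("c9.pkl","wb"))
hsv=cv2.cvtColor(c["img"],cv2.COLOR_BGR2HSV);m=cv2.inRange(hsv,(8,80,60),(20,255,255));m[290:]=0
k=max(cv2.findContours(cv2.morphologyEx(m,cv2.MORPH_CLOSE,np.ones((15,15))),0,1)[0],key=cv2.contourArea);print(cv2.boundingRect(k))
b=cv2.minAreaRect(np.array([cast(c,p[0],.026)[:2] for p in k],np.float32));print("block",b)
```

```text
[ 0.37722766 -0.16149266  0.20523256] [ 3.13964089e+00  4.90216656e-05 -1.77014626e-01] 0.06224421399730742 [ 0.97265882 -0.46210771 -0.67432073]
(302, 148, 41, 110)
block ((0.3913109004497528, -0.16824159026145935), (0.035439033061265945, 0.09805099666118622), 79.88180541992188)
```

View pics/m9.png

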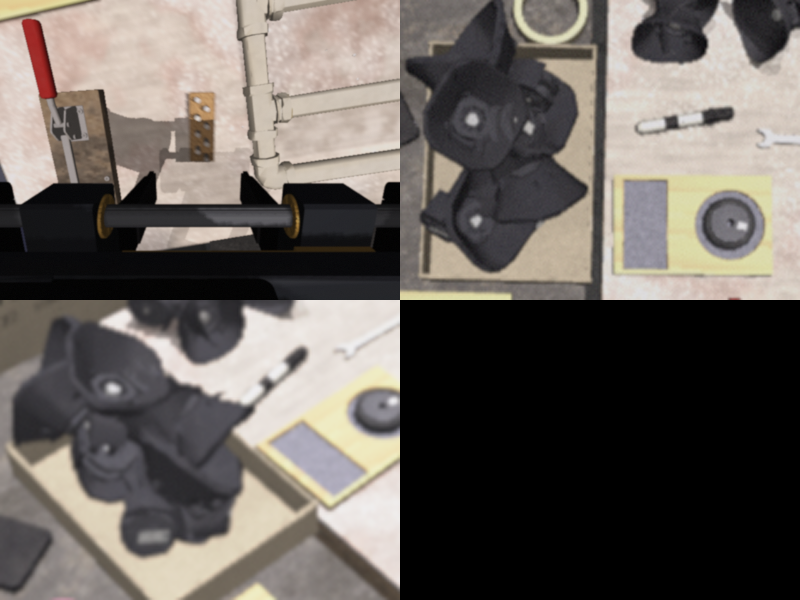

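Wheel 3 is seated: the top panel shows it at about (733,222) with the pocket at (730,225). The block shows at wrist (321,203). The overhanging fan corner is at top panel (587,187), so I'll triangulate it against the gripper body's footprint.

Run:
```python
from h import *
import pickle
c,t,sc=pickle.load(open("c9.pkl","rb"))
def tri(p,q):
    o1,o2=t["T"][:3,3],sc["T"][:3,3];u=cast(t,p,0)-o1;v=cast(sc,q,0)-o2
    l=np.linalg.lstsq(np.c_[u,-v],o2-o1,rcond=None)[0];a,b=o1+l[0]*u,o2+l[1]*v;return np.round((a+b)/2,3),np.linalg.norm(a-b).round(4)
P=lambda x,y:(205+(x-400)*227/400,90+y*170/300);Q=lambda x,y:(190+x*167/400,160+(y-300)*125/300)
print("fan corner",tri(P(587,187),Q(255,404)))
print("fan lower",tri(P(503,218),Q(197,465)))
for x,y,z in((.655,.19,.097),(.655,.185,.097),(.581,.19,.097),(.685,.19,.097)):
    p=proj(t,(x,y,z));q=proj(sc,(x,y,z));print((x,y,z),"top panel",((p[0]-205)*400/227+400).round(),((p[1]-90)*300/170).round(),"scene panel",((q[0]-190)*400/167).round(),((q[1]-160)*2.4+300).round())
d=np.array([np.cos(-.177),np.sin(-.177)])
for ctr in((.3915,-.167),):print("grip pt",ctr+d*-.028,go(*(ctr+d*-.028),.07,-.177))
```

```text
fan corner (array([0.67 , 0.177, 0.128]), np.float64(0.0091))
fan lower (array([0.634, 0.277, 0.132]), np.float64(0.0016))
(0.655, 0.19, 0.097) top panel 579.0 206.0 scene panel 252.0 436.0
(0.655, 0.185, 0.097) top panel 583.0 206.0 scene panel 255.0 434.0
(0.581, 0.19, 0.097) top panel 577.0 268.0 scene panel 296.0 475.0
(0.685, 0.19, 0.097) top panel 580.0 182.0 scene panel 234.0 422.0
grip pt [ 0.36393746 -0.16206984] ([-0.097, 0.02, 0.897], [0.001, 0.0, -0.0])
```

Gripping the block about 30 mm toward its robot end keeps the gripper body roughly 20 mm clear of the fan, so I'll do that.

>>> {"name": "drive_tool", "arguments": {"rows": [[[-0.06,0.02,0.2],[0,0,0]],[[-0.1,0.02,0.4],[0,0,0]],[[-0.1,0.02,0.6],[0,0,0]],[[-0.1,0.02,0.75],[0,0,0]],[[-0.1,0.02,0.75],[0,0,0]]]}}

```text
time: 30.9
tool_pos: [0.3607, -0.1593, 0.0873]
ee_rot: [-3.139, 0.009, -0.177]
force: [-0.6, 0.1, 0.0]
gripper_width: 0.0617
```

>>> {"name": "drive_tool", "arguments": {"rows": [[[0,0,0],[0,0,0]],[[0,0,0],[0,0,0]],[[0,0,0],[0,0,0]],[[0,0,0],[0,0,0]],[[0,0,0],[0,0,0]]]}}

```text
time: 31.32
tool_pos: [0.3618, -0.1598, 0.0888]
ee_rot: [-3.14, 0.006, -0.176]
force: [0.7, 0.5, -0.5]
gripper_width: 0.0617
```

Run:
```python
from h import *
from cell import r
s=r.state();print(s["tool_pos"],s["ee_rot"],s["gripper_width"],s["force"],go(.362,-.1617,.01,-.177))
```

```text
[ 0.36177561 -0.15982999  0.0888292 ] [-3.13970308  0.00648951 -0.17645603] 0.0617307067545682 [ 0.66728123  0.48067522 -0.53721442] ([0.007, 0.013, 0.525], [-0.001, 0.003, 0.0])
```

>>> {"name": "drive_tool", "arguments": {"rows": [[[0.007,0.013,0.12],[-0.001,0.003,0]],[[0.007,0.013,0.24],[-0.001,0.003,0]],[[0.007,0.013,0.36],[-0.001,0.003,0]],[[0.007,0.013,0.48],[-0.001,0.003,0]],[[0.007,0.013,0.51],[-0.001,0.003,0]]]}}

```text
time: 31.73
tool_pos: [0.3606, -0.1609, 0.0104]
ee_rot: [-3.14, 0.004, -0.177]
force: [-0.4, 0.1, 0.3]
gripper_width: 0.0617
```

Run:
```python
from h import *
from cell import r
s=r.state();print(s["tool_pos"],s["ee_rot"],s["gripper_width"],s["force"],go(.362,-.1617,.01,-.177))
```

```text
[ 0.36060489 -0.16090726  0.01041073] [-3.14046056  0.00360644 -0.17662225] 0.06174651806563728 [-0.40175841  0.10549048  0.2760349 ] ([0.01, 0.004, 0.003], [-0.001, 0.002, 0.0])
```

>>> {"name": "drive_tool", "arguments": {"rows": [[[0.01,0.004,0.003],[-0.001,0.002,0]],[[0.01,0.004,0.003],[-0.001,0.002,0]],[[0.01,0.004,0.003],[-0.001,0.002,0]],[[0.01,0.004,0.003],[-0.001,0.002,0]],[[0.01,0.004,0.003],[-0.001,0.002,0]]]}}

```text
time: 32.15
tool_pos: [0.3628, -0.1623, 0.0111]
ee_rot: [3.14, -0.003, -0.177]
force: [-0.9, -0.3, -0.6]
gripper_width: 0.0618
```

>>> {"name": "drive_tool", "arguments": {"rows": [[[0,0,0],[0,0,0]],[[0,0,0],[0,0,0]],[[0,0,0],[0,0,0]],[[0,0,0],[0,0,0]],[[0,0,0],[0,0,0]]], "fingers": 0.1, "newtons": 50}}

```text
time: 32.57
tool_pos: [0.3628, -0.1623, 0.0111]
ee_rot: [3.14, -0.003, -0.177]
force: [-0.1, 0.5, 1.7]
gripper_width: 0.0356
```

>>> {"name": "drive_tool", "arguments": {"rows": [[[0,0,0],[0,0,0]],[[0,0,0],[0,0,0]],[[0,0,0],[0,0,0]],[[0,0,0],[0,0,0]],[[0,0,0],[0,0,0]]]}}

```text
time: 32.98
tool_pos: [0.3628, -0.1623, 0.0111]
ee_rot: [3.14, -0.003, -0.177]
force: [-0.7, -0.3, 1.0]
gripper_width: 0.0357
```

>>> {"name": "drive_tool", "arguments": {"rows": [[[0,0,-0.05],[0,0,0]],[[0,0,-0.15],[0,0,0]],[[0,0,-0.3],[0,0,0]],[[0,0,-0.45],[0,0,0]],[[0,0,-0.6],[0,0,0]]]}}

```text
time: 33.4
tool_pos: [0.362, -0.1617, 0.1019]
ee_rot: [3.14, -0.001, -0.177]
force: [0.9, -0.3, -1.2]
gripper_width: 0.0358
```

Run:
```python
from h import *
c,s=wrist();print(s["tool_pos"],s["ee_rot"],s["gripper_width"],s["force"],s["wrist_torque"]);im=c["img"];cv2.imwrite("pics/w10.png",cv2.resize(im[150:420,180:460],None,fx=2,fy=2))
```

```text
[ 0.36198286 -0.16168109  0.10190052] [ 3.14022677e+00 -1.45251234e-03 -1.76553455e-01] 0.03580830253111935 [ 0.87464282 -0.2947456  -1.24613642] [ 0.03534113  0.05750201 -0.04555202]
```

View pics/w10.png

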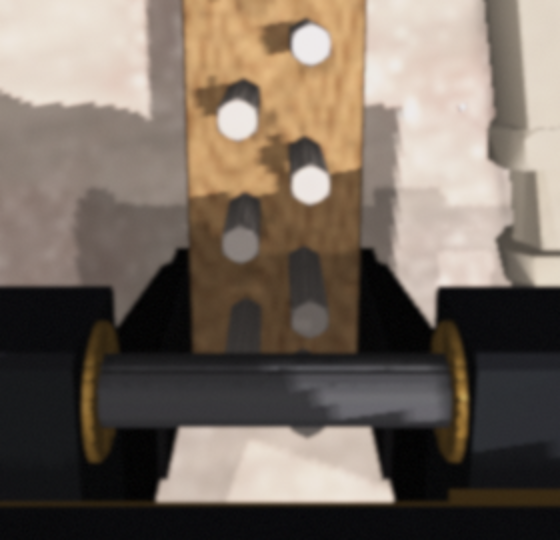

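The block is held straight between the pads. I'll lift, turn and carry it to the long pocket.

>>> {"name": "drive_tool", "arguments": {"rows": [[[0,0,-0.1],[0,0,-0.02]],[[0,0,-0.2],[0,0,-0.04]],[[0,0,-0.3],[0,0,-0.07]],[[0,0,-0.4],[0,0,-0.095]],[[0,0,-0.45],[0,0,-0.095]]]}}

```text
time: 33.87
tool_pos: [0.3649, -0.1633, 0.1761]
ee_rot: [3.134, -0.011, 0.023]
force: [0.3, -0.1, -0.9]
gripper_width: 0.0355
```

>>> {"name": "drive_tool", "arguments": {"rows": [[[0.1,-0.1,0],[0,0,0]],[[0.22,-0.22,0],[0,0,0]],[[0.35,-0.35,0],[0,0,0]],[[0.48,-0.48,0],[0,0,0]],[[0.6,-0.6,0],[0,0,0]]]}}

```text
time: 34.28
tool_pos: [0.4531, -0.07, 0.1755]
ee_rot: [3.134, -0.01, 0.022]
force: [-0.1, -0.7, -1.4]
gripper_width: 0.0356
```

>>> {"name": "drive_tool", "arguments": {"rows": [[[0.12,-0.12,0],[0,0,0]],[[0.24,-0.24,0],[0,0,0]],[[0.36,-0.36,0],[0,0,0]],[[0.48,-0.48,0],[0,0,0]],[[0.6,-0.6,0],[0,0,0]]]}}

```text
time: 34.7
tool_pos: [0.5413, 0.0231, 0.1745]
ee_rot: [3.134, -0.008, 0.021]
force: [0.7, -0.3, -0.6]
gripper_width: 0.0357
```

>>> {"name": "drive_tool", "arguments": {"rows": [[[0.12,-0.12,0],[0,0,0]],[[0.24,-0.24,0],[0,0,0]],[[0.36,-0.36,0],[0,0,0]],[[0.46,-0.45,0],[0,0,0]],[[0.52,-0.48,0],[0,0,0]]]}}

```text
time: 35.12
tool_pos: [0.6184, 0.0985, 0.1732]
ee_rot: [3.135, -0.006, 0.021]
force: [-1.4, -0.2, -1.0]
gripper_width: 0.0357
```

Run:
```python
from h import *
c,s=wrist();print(s["tool_pos"],s["ee_rot"],s["gripper_width"],s["force"],go(.619,.1004,.07,.022))
p=s["tool_pos"];e=p+[.079,.0017,.015];print("far top edge expected",proj(c,e),"droop 0.1rad",proj(c,e-[0,0,.008]))
im=c["img"].copy();cv2.circle(im,tuple(proj(c,e).astype(int)),3,(0,0,255),-1)
for q in((.648,.105),):cv2.circle(im,tuple(proj(c,(*q,.01)).astype(int)),3,(255,0,0),-1)
cv2.imwrite("pics/w11.png",im)
```

```text
[0.61842183 0.09853966 0.17319874] [ 3.13491436 -0.00626211  0.02113356] 0.03569809389989654 [-1.36132809 -0.24863461 -0.95994858] ([-0.007, -0.019, 0.689], [0.003, -0.004, -0.0])
far top edge expected [319.40185453 114.46772842] droop 0.1rad [319.13912095 115.98400816]
```

View pics/w11.png

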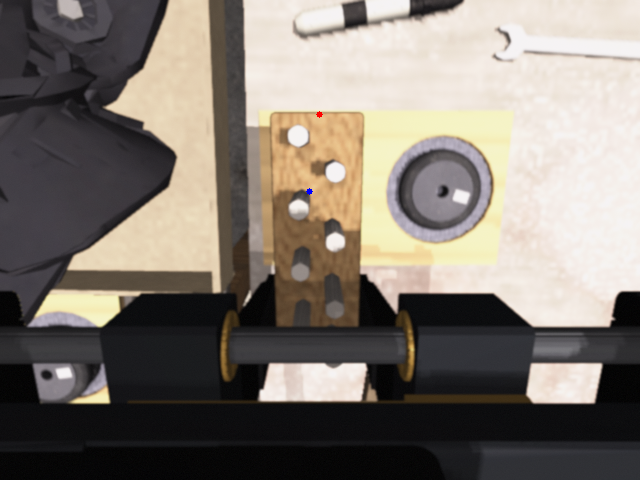

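The block is level: its far top edge is at row 113, where 114 was expected. Wheel 3 is centred in its pocket at (441,190), and the fan corner at (175,155) is well left of the body's line. Lowering.

>>> {"name": "drive_tool", "arguments": {"rows": [[[-0.007,-0.015,0.15],[0.003,-0.004,0]],[[-0.007,-0.015,0.3],[0.003,-0.004,0]],[[-0.007,-0.015,0.45],[0.003,-0.004,0]],[[-0.007,-0.015,0.6],[0.003,-0.004,0]],[[-0.007,-0.015,0.66],[0.003,-0.004,0]]]}}

```text
time: 35.58
tool_pos: [0.6157, 0.0987, 0.0699]
ee_rot: [3.14, 0.008, 0.02]
force: [-1.1, -0.8, -2.4]
gripper_width: 0.0356
```

>>> {"name": "drive_tool", "arguments": {"rows": [[[0,0,0],[0,0,0]],[[0,0,0],[0,0,0]],[[0,0,0],[0,0,0]],[[0,0,0],[0,0,0]],[[0,0,0],[0,0,0]]]}}

```text
time: 36.0
tool_pos: [0.6169, 0.0987, 0.0719]
ee_rot: [3.14, 0.005, 0.02]
force: [-0.4, 0.6, -1.9]
gripper_width: 0.0357
```

Run:
```python
from h import *
from cell import r
s=r.state();print(s["tool_pos"],s["ee_rot"],s["gripper_width"],s["force"],go(.6192,.1004,.030,.022))
```

```text
[0.61688934 0.09867425 0.07191625] [3.14046655 0.00498231 0.01974176] 0.03570004454421533 [-0.3615926   0.56180881 -1.86424172] ([0.017, -0.012, 0.279], [0.001, 0.002, -0.001])
```

>>> {"name": "drive_tool", "arguments": {"rows": [[[0.017,-0.012,0.06],[0.001,0.002,-0.001]],[[0.017,-0.012,0.12],[0.001,0.002,-0.001]],[[0.017,-0.012,0.18],[0.001,0.002,-0.001]],[[0.017,-0.012,0.23],[0.001,0.002,-0.001]],[[0.017,-0.012,0.26],[0.001,0.002,-0.001]]]}}

```text
time: 36.42
tool_pos: [0.6179, 0.1004, 0.0305]
ee_rot: [-3.141, 0.004, 0.022]
force: [0.1, 0.3, -1.5]
gripper_width: 0.0354
```

>>> {"name": "drive_tool", "arguments": {"rows": [[[0,0,0],[0,0,0]],[[0,0,0],[0,0,0]],[[0,0,0],[0,0,0]],[[0,0,0],[0,0,0]],[[0,0,0],[0,0,0]]]}}

```text
time: 36.83
tool_pos: [0.6183, 0.1004, 0.0312]
ee_rot: [-3.141, 0.003, 0.022]
force: [0.9, 0.9, -0.8]
gripper_width: 0.0354
```

Run:
```python
from h import *
c,s=wrist();print(s["tool_pos"],s["ee_rot"],s["gripper_width"],s["force"],go(.6192,.1004,.017,.022))
im=c["img"];cv2.imwrite("pics/w12.png",im[60:360,140:540])
```

```text
[0.61833658 0.10044567 0.03116293] [-3.14076058e+00  2.86732917e-03  2.18872739e-02] 0.03538998784953362 [ 0.93036197  0.8886231  -0.77450702] ([0.006, 0.0, 0.094], [-0.0, 0.001, -0.0])
```

View pics/w12.png

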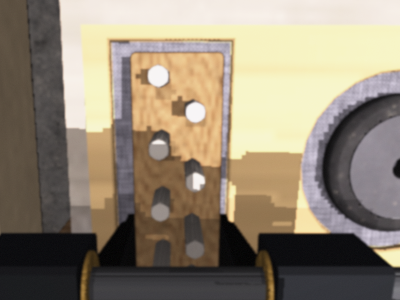

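The block sits inside the pocket outline, with gaps of about 17 px left, 10 px right and 12 px ahead. Lowering the last 14 mm and releasing.

>>> {"name": "drive_tool", "arguments": {"rows": [[[0.004,0,0.02],[0,0.001,0]],[[0.004,0,0.05],[0,0.001,0]],[[0.004,0,0.07],[0,0.001,0]],[[0.004,0,0.09],[0,0.001,0]],[[0.004,0,0.093],[0,0.001,0]]]}}

```text
time: 37.3
tool_pos: [0.6184, 0.1004, 0.0164]
ee_rot: [-3.141, 0.002, 0.022]
force: [-0.9, -0.0, 1.0]
gripper_width: 0.0356
```

>>> {"name": "drive_tool", "arguments": {"rows": [[[0,0,0],[0,0,0]],[[0,0,0],[0,0,0]],[[0,0,0],[0,0,0]],[[0,0,0],[0,0,0]],[[0,0,0],[0,0,0]]]}}

```text
time: 37.72
tool_pos: [0.6185, 0.1004, 0.0165]
ee_rot: [-3.141, 0.002, 0.022]
force: [-0.5, 0.6, -0.2]
gripper_width: 0.0354
```

>>> {"name": "drive_tool", "arguments": {"rows": [[[0,0,0],[0,0,0]],[[0,0,0],[0,0,0]],[[0,0,0],[0,0,0]],[[0,0,0],[0,0,0]],[[0,0,0],[0,0,0]]], "fingers": 0.6, "newtons": 15}}

```text
time: 38.13
tool_pos: [0.6187, 0.1004, 0.0166]
ee_rot: [-3.141, 0.001, 0.022]
force: [0.4, 0.4, -0.3]
gripper_width: 0.0561
```

>>> {"name": "drive_tool", "arguments": {"rows": [[[0,0,-0.05],[0,0,0]],[[0,0,-0.2],[0,0,0]],[[0,0,-0.4],[0,0,0]],[[0,0,-0.65],[0,0,0]],[[0,0,-0.9],[0,0,0]]]}}

```text
time: 38.55
tool_pos: [0.618, 0.1003, 0.1528]
ee_rot: [-3.141, 0.003, 0.022]
force: [0.5, -0.8, 0.9]
gripper_width: 0.0573
```

>>> {"name": "drive_tool", "arguments": {"rows": [[[-0.1,0.2,-0.1],[0,0,0]],[[-0.2,0.4,-0.2],[0,0,0]],[[-0.3,0.6,-0.3],[0,0,0]],[[-0.4,0.8,-0.3],[0,0,0]],[[-0.5,1,-0.3],[0,0,0]]]}}

```text
time: 38.97
tool_pos: [0.5466, -0.0526, 0.2005]
ee_rot: [3.141, -0.001, 0.023]
force: [0.1, -0.1, 0.2]
gripper_width: 0.0571
```

>>> {"name": "drive_tool", "arguments": {"rows": [[[-0.1,0.2,0],[0,0,0]],[[-0.2,0.4,0],[0,0,0]],[[-0.3,0.6,0],[0,0,0]],[[-0.4,0.8,0],[0,0,0]],[[-0.5,1,0],[0,0,0]]]}}

```text
time: 39.38
tool_pos: [0.4741, -0.2056, 0.2014]
ee_rot: [3.141, -0.002, 0.023]
force: [0.4, 0.6, -0.3]
gripper_width: 0.0568
```

Run:
```python
from h import *
from cell import r
import pickle
s=r.state();print(s["time"],s["tool_pos"],s["force"])
t=r.capture("top");sc=r.capture("scene")
a=cv2.resize(t["img"][145:320,165:495],(800,424),interpolation=cv2.INTER_CUBIC);cv2.imwrite("pics/t13.png",a)
d0=pickle.load(open("cap0.pkl","rb"))["top"]["img"]
for n,(x0,y0,x1,y1) in dict(marker=(333,147,400,170),spanner=(402,160,492,180)).items():
    print(n,cv2.phaseCorrelate(d0[y0:y1,x0:x1].mean(2),t["img"][y0:y1,x0:x1].mean(2)))
P=lambda q:((proj(t,q)-[165,145])*800/330).round()
for n,q in dict(sqround=(.4885,.3316,.035),sqsq=(.4884,.4299,.047),slround=(.6508,-.0049,.02),sllong=(.6481,.1052,.031)).items():print(n,P(q))
```

```text
39.3833 [ 0.47410978 -0.2056031   0.20135929] [ 0.37425872  0.59552423 -0.28871569]
marker ((0.006757292546275551, 0.022919539132775668), 1.0031174031677015)
spanner ((-0.1302922273414353, -0.022787462726174823), 0.9937512632141501)
sqround [184. 338.]
sqsq [ 72. 335.]
slround [552. 173.]
sllong [436. 171.]
```

View pics/t13.png

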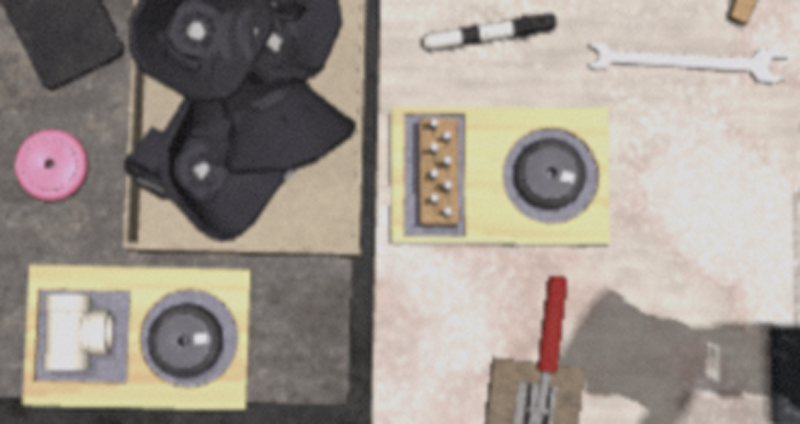

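All four pockets are filled flat. In this view the block is at (440,172) against (436,171) expected, wheel 3 at (551,174) against (552,173), the stack at (185,339) against (184,338), and the tee lies inside its pocket. The spanner and marker haven't moved. Handing in.

```bash
python3 -c "
from cell import r
print(r.hand_in())"
```

```text
the job is handed in; nothing more can be done
None
```

I made up both kits and handed the job in at about 39 s on the robot's clock, inside the 115 s limit. On the slot board are one wheel and the bit block, bits up. On the square board are two stacked wheels and the tee. I gripped the block off-centre so the gripper body cleared the fan part overhanging the tray.

**Placement:** in the last top view everything lies flat within its pocket. The wheels are within about 1–2 mm of their expected spots, and the block and tee within about 4–5 mm.

**Spanner and marker:** both shifted by less than 0.2 px between the first and last pictures, so they did not move.

**Checks that failed or disagreed:**
- The contour fit for the first wheel in the scene view landed about 50 mm off, and the fit after placing it read 39 mm radius instead of 34. I dropped both and used the wrist and top views instead.
- The fingers closed to 63–65 mm on the wheels, not 68 mm, but each wheel was held level.
- The tee's small offset showed in opposite directions in the wrist and top views, which I put down to viewing angle.

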